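# Index the seed store and put the tin away

### The job

With the hatch of the seed store still shut, turn its turntable by the knob, click by click, until the empty bay (the one the knob's pointer shows) is fully under the hatch. Then press the push latch so that the hatch springs open, and set the loose seed tin down gently inside that bay, upright on the bay's floor; leave the hatch open and leave everything else on the bench where it is.

Things in the scene. Friction and masses are not known exactly. Their poses are not given: they have to be found in the camera images.
- store: The seed store, a plywood box 300 x 300 mm and 95 mm high fixed to the bench, with a clear plastic cover (top face at 95 mm) over a turntable of six wedge-shaped bays, five of them holding a tin. Origin: centre of its underside, on the turntable's axis; z up. The cover has one opening, 86 mm along the box's x and 88 mm along its y, centred 95 mm from the axis along the box's own -x, shut at first by the hatch.
- turntable (a joint): Turn of the turntable in the box (rad), anticlockwise from above positive; 0 when the empty bay is exactly under the hatch opening. Six sprung detents 60 degrees (1.047 rad) apart: it clicks by itself to the nearest one when let go, and holds lightly there (at most about 0.2 N m to turn). It starts at about 1.05 or about 2.09, that is one or two clicks, to be turned clockwise; it can turn either way by more than a full turn.
- knob_grip (a point): Point on the turntable's axis at mid-height of the knob's wooden bar, 116 mm above the bench. The bar turns with the turntable; it is 60 mm long, 16 mm thick, its sides upright and flat from 102 to 130 mm above the bench, standing on a dark disc of 60 mm diameter (top at 102 mm). This frame's -x points along the bar to the end with the small dark pointer and so to the empty bay; y is across the bar.
- free_bay (a point): Centre of the empty bay's floor, 30 mm above the bench, 95 mm from the axis; turns with the turntable, its -x points radially outward. The bay is a 60 degree wedge with 40 mm high thin dividers, about 105 mm wide here, open above apart from the cover and hatch.
- hatch_opening (a point): Point fixed to the box, 95 mm from the turntable's axis, below the middle of the hatch opening at the height of the bay floor (30 mm); axes as the box's. The empty bay's centre comes to lie here.
- hatch (a joint): Slide of the hatch (m): 0 shut, 0.09 fully open. Once unlatched a spring slides it fully open along the box's own +y in about a second and holds it there.
- hatch_panel (a point): Centre of the top of the hatch, a flat plain steel plate 90 x 94 mm and 4 mm thick lying on the cover (top 100 mm above the bench).
- latch (a joint): Travel of the push latch (m): 0 up, 0.006 fully pressed. The hatch lets go at about 0.004; the button springs back up.
- latch_top (a point): Centre of the top of the latch, a round steel push button of 28 mm diameter in a dark collar of 44 mm diameter, on the cover 100 mm from the middle line of the hatch on the box's -y side. Its top is 117 mm above the bench; it is pressed straight down, about 1.5 N at first and 5 N when fully down.
- tin: The loose seed tin: a plain aluminium rectangular tin, 60 mm along its x, 28 mm along its y, 60 mm high, 0.12 kg or somewhat more or less, standing upright on the bench. Origin: centre of its underside; z up. In the bay it fits best with its 60 mm side radial (along the box's x).
- sieve: Bystander: lime-green plastic sieve, 220 mm across, 65 mm high; origin under its centre.
- pot_stack: Bystander: two stacked clay pots, 124 mm across, 126 mm high; origin under their centre.
- small_pot: Bystander: small clay pot, 81 mm across, 65 mm high; origin under its centre.
- mister: Bystander: yellow plant mister, 90 mm across, 181 mm high; origin under its centre.
- widger: Bystander: flat stainless widger 190 mm long (along its x), 4 mm thick, lying on the bench; origin under its middle.
- dibber: Bystander: T-handled dibber, 220 mm long (along its x), lying on the bench, about 32 mm high.
Things that resemble listed ones, but are neither listed nor needed, are in the scene too. Several things look just like the tin: the one meant starts farthest from the robot's base.

How it is judged:
By the outcome, as a careful person would: the job done as asked, in the order asked, and still so for the second after the job is handed in, with the robot touching nothing.
It also fails if it takes over 72 s, if anything falls off the work surface, if the arm or the gripper's body presses on something with over 40 N, if the wrist force passes 120 N, or if a joint passes its speed limit or range.

### The arm

A 6-joint arm with a two-finger parallel gripper is mounted at the origin on the work surface. World frame = base frame: x ahead of the robot, y to its left, z up, the work surface at z = 0. Lengths are in m, angles in rad, forces in N, time in s.
With the tool pointing down it reaches from about 0.375 to 0.925 m from the base axis. Payload 5.7 kg.
Tool frame: the origin (TCP) lies midway between the tips of the shut fingers; the grasp point (between the pads) lies 19 mm behind it; x points along the fingers, z is the direction in which the jaws open and shut, and the axes are right-handed (so a half turn about x gives the same grasp; the last joint's range is limited). The gripper opens to 88 mm and grips with 3 to 60 N. Pads are 20 mm wide; open, the fingers measure 115 mm over their backs; the gripper's body (75 mm by 178 mm) begins 61 mm behind the grasp point.
Start: joints at [1.21, 0.359, 1.51, -0, 1.272, -0.115], TCP at [0.146, 0.582, 0.223] pointing down, gripper open.
Joint ranges: [-2.97, 2.97], [-1.01, 2.36], [0.21, 2.38], [-0.96, 4.11], [0.2, 2.71], [-2.98, 2.98]. Speed limits (rad/s): [2.39, 2.39, 3.14, 3.14, 3.14, 3.14].

### API

Orientations are given as [roll, pitch, yaw] about the fixed x, y, z axes, in that order (R = Rz(yaw) Ry(pitch) Rx(roll)).
In Python, from workcell import robot gives the robot as it stands. The module is installed in compiled form; this text tells all that it offers.
- The arm moves only by the tool send_rows, never from a script. Its argument "commands" is a list of rows, each an object with "offset": the shift along the tool's x, y, z in m, a list of three; "twist": the turn, a rotation vector about the tool's x, y, z in rad, a list of three; "grip": the opening, from 0 (shut) to 1 (fully open). In form: [{"offset": [x, y, z], "twist": [rx, ry, rz], "grip": grip}, ...]. A call has 1 to 8 rows; each row shifts and turns the pose as measured when the row begins, along the tool's axes as they then stand; what a row does not reach is not made up. A row lasts 1/12 s, in which the tool goes at most 41.7 mm and 7.16 degrees, less where a joint would pass 70% of its speed; a pose out of reach is approached as far as the arm can. A call is refused whole if a number of a shift passes 0.0417 or a number of a turn 0.125, either way. A call with a gripper value outside its range is refused whole. The fingers move at their own pace and stop on an object; the grip force is fixed at half the most. Time passes only in rows, so rows that do not move let the fingers close. It gives the time, the measured TCP pose, the force and the opening at its end, in the units of the state.
- robot.get_obs(): the state, without advancing time (a new reading comes with each control period).
- robot.grab_frame(name): name is "side" or "top" or "wrist"; returns the picture (384x512x3 uint8, blue, green, red); there is no depth.
- robot.camera_model(name): a dict with "fovy" (degrees; the focal length in pixels is half the picture's height over the tangent of half this angle, whatever the lens; pixels are square), "cx", "cy" (the principal point, pixels), "R" (3x3) and "t" (3): a world point X has camera coordinates R X + t. Camera axes: x right, y down, z forward; pixel columns grow to the right and rows downward; lengths in m; the calibration is good to about 2 mm. The wrist camera is an equidistant fisheye: a pixel r from the principal point sees the ray r / f radians off the axis. A picture is of the moment at which its call begins: read the wrist's pose just before it. camera_model takes no time and is no camera call; for the wrist camera it gives the pose at the moment of the call.
- robot.job_done(): hands the job in, once; it reports no verdict.
The state is a dict: "time_s": time; "q": joint angles; "qd": joint speeds; "tau": joint torques, N m; "tcp_pos": TCP position; "tool_rot": TCP orientation; "ft_force": force on the tool from outside, world axes, zero at the start; "torque": the same for the moment, N m; "grip_width": finger opening in m.
Only numpy, scipy, OpenCV 4.12 (cv2) and the standard library are available. Lean on these libraries where they do the work, as an engineer would, in place of code of your own. Each camera call takes 0.05 s, during which the arm holds its last target.

## Working session

There is one attempt and no reset: what is moved stays moved. The work goes in short steps, Python scripts to look and compute and a tool call to move; the robot and the scene stay as the last step left them, time stands still between calls to the robot, and variables do not carry over. Pictures are saved under pics/ and viewed, and the job is handed in when it is done.

Besides the shell and the picture viewer there is one more tool, called after ">>>" as name(argument=value, ...) on one line, values as JSON. send_rows: Moves the arm, as the interface text tells. Its arguments: {"type":"object","properties":{"commands":{"type":"array"}},"required":["commands"]}

```bash
mkdir -p pics; cat > h.py <<'E'
import numpy as np, cv2
from workcell import robot
def cam(n):
    c=robot.camera_model(n); c['R']=np.array(c['R']);c['t']=np.array(c['t']); c['f']=192/np.tan(np.radians(c['fovy'])/2); return c
def ray(c,u,v,fish=False):
    d=np.array([u-c['cx'],v-c['cy']],float)
    if fish:
        r=np.hypot(*d);th=r/c['f'];k=np.array([*(d/max(r,1e-9)*np.sin(th)),np.cos(th)])
    else: k=np.array([*(d/c['f']),1])
    return -c['R'].T@c['t'], c['R'].T@k
def onz(c,u,v,z,fish=False):
    o,d=ray(c,u,v,fish); return o+d*(z-o[2])/d[2]
def proj(c,X,fish=False):
    k=c['R']@np.array(X)+c['t']
    if fish:
        r=np.hypot(k[0],k[1]);th=np.arctan2(r,k[2]);return np.array([c['cx'],c['cy']])+c['f']*th*k[:2]/max(r,1e-9)
    return np.array([c['cx'],c['cy']])+c['f']*k[:2]/k[2]
E
python3 - <<'E'
from h import *
o=robot.get_obs(); print(o)
for n in ['side','top','wrist']:
    c=cam(n);im=robot.grab_frame(n);cv2.imwrite(f'pics/{n}0.png',im); cv2.imwrite(f'pics/{n}0b.png',cv2.resize(im,(800,600),interpolation=cv2.INTER_CUBIC)); print(n,c)
E
```

```text
{'time_s': 0.0, 'q': array([ 1.20988663e+00,  3.59471703e-01,  1.51146526e+00,  3.17227318e-05,
        1.27243563e+00, -1.15108216e-01]), 'qd': array([ 0.0017752 ,  0.00092973, -0.00068942, -0.00067355,  0.00136907,
        0.00048102]), 'tau': array([-2.15535251e-04, -5.15376163e+01, -2.70729321e+01,  6.76536863e-02,
        3.54287017e-02, -1.51695572e-04]), 'tcp_pos': array([0.14575675, 0.58131768, 0.2218169 ]), 'tool_rot': array([ 3.00946043,  1.56901613, -1.94873939]), 'ft_force': array([ 0.29770325,  0.00467646, -0.46383079]), 'torque': array([-0.02611695, -0.05823618, -0.03089084]), 'grip_width': 0.08755640751765636}
side {'fovy': 46.61352034088785, 'cx': 249.71860686034717, 'cy': 188.13455139095154, 'R': array([[ 0.80345894, -0.5950311 ,  0.01979206],
       [-0.3241875 , -0.46514345, -0.82373785],
       [ 0.49935579,  0.65542319, -0.5666253 ]]), 't': array([-0.45480182,  0.26858758,  1.55208137]), 'f': np.float64(445.67426022728733)}
top {'fovy': 44.60941158694555, 'cx': 255.04336484059868, 'cy': 193.27169464703078, 'R': array([[ 0.02115132, -0.99977355,  0.00233693],
       [-0.99817691, -0.02124959, -0.05649167],
       [ 0.05652854, -0.0011378 , -0.99840034]]), 't': array([-0.0102363 ,  0.56094984,  1.6306249 ]), 'f': np.float64(468.03487635823535)}
wrist {'fovy': 65.70646984690485, 'cx': 258.0818656293758, 'cy': 191.20556419357627, 'R': array([[ 0.24399967,  0.96977288, -0.00217521],
       [ 0.93557303, -0.2348032 ,  0.26376231],
       [ 0.25527879, -0.06639298, -0.96458525]]), 't': array([-0.59796198, -0.03084611,  0.39329927]), 'f': np.float64(297.3186396354542)}
```

View pics/top0b.png

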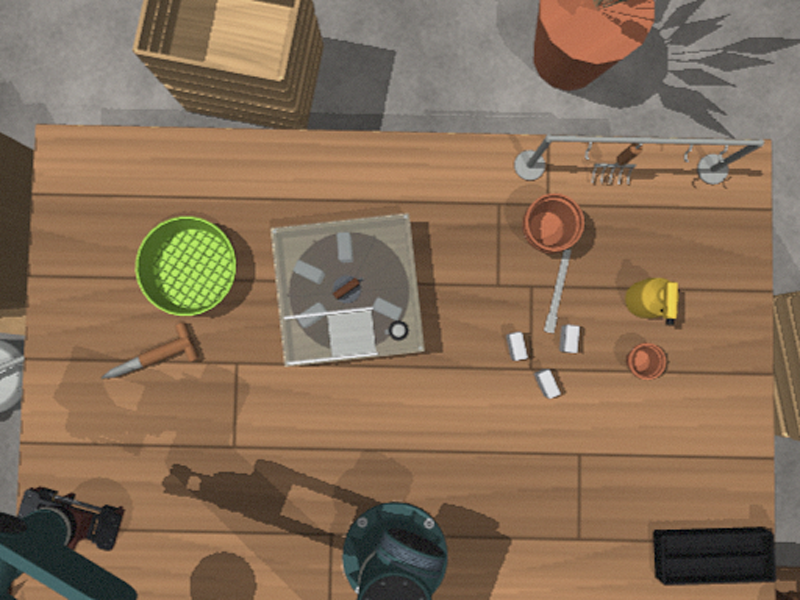

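View pics/side0b.png

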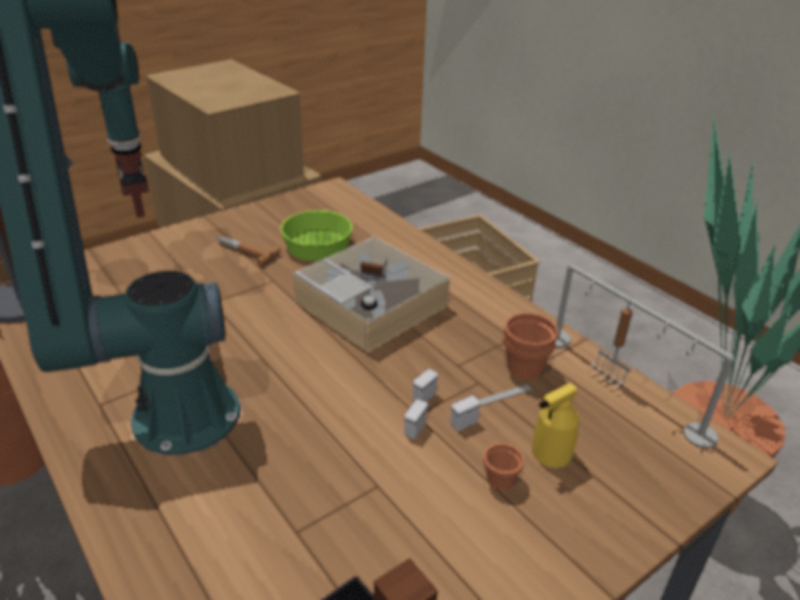

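View pics/wrist0b.png

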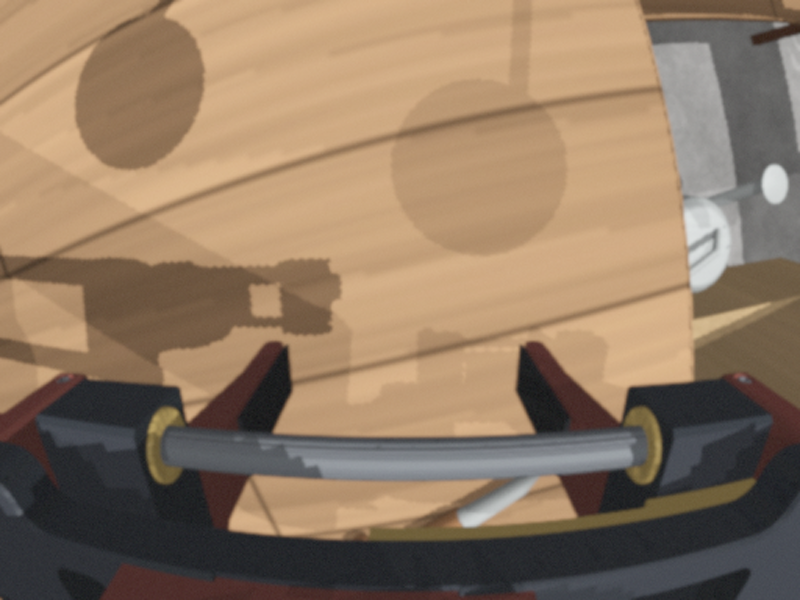

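The top view shows the store centred near (348,290) on the 800-px picture, with the hatch toward the robot and the latch at (399,330). The three tins are at (517,346), (570,338) and (548,383). I'll zoom in to measure them.

```bash
python3 - <<'E'
from h import *
im=cv2.imread('pics/top0.png')
# crop store & tins, native coords
a=im[132:240,168:276]; cv2.imwrite('pics/cstore.png',cv2.resize(a,(594,594),interpolation=cv2.INTER_CUBIC))
b=im[200:260,315:415]; cv2.imwrite('pics/ctins.png',cv2.resize(b,(800,480),interpolation=cv2.INTER_CUBIC))
im=cv2.imread('pics/side0.png')
a=im[150:225,185:290]; cv2.imwrite('pics/cside.png',cv2.resize(a,(800,571),interpolation=cv2.INTER_CUBIC))
E
```

```text
(no output)
```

View pics/cstore.png

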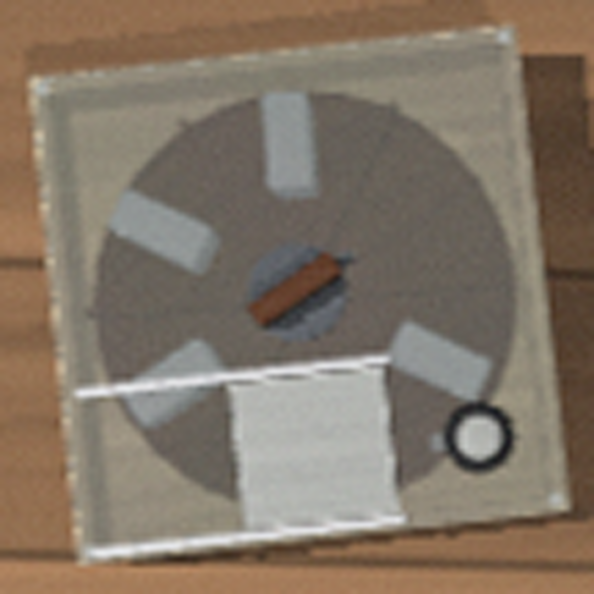

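View pics/ctins.png

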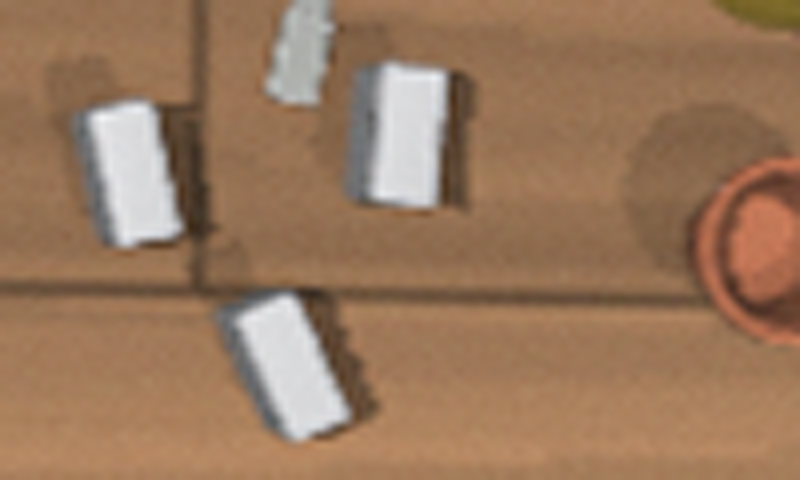

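View pics/cside.png

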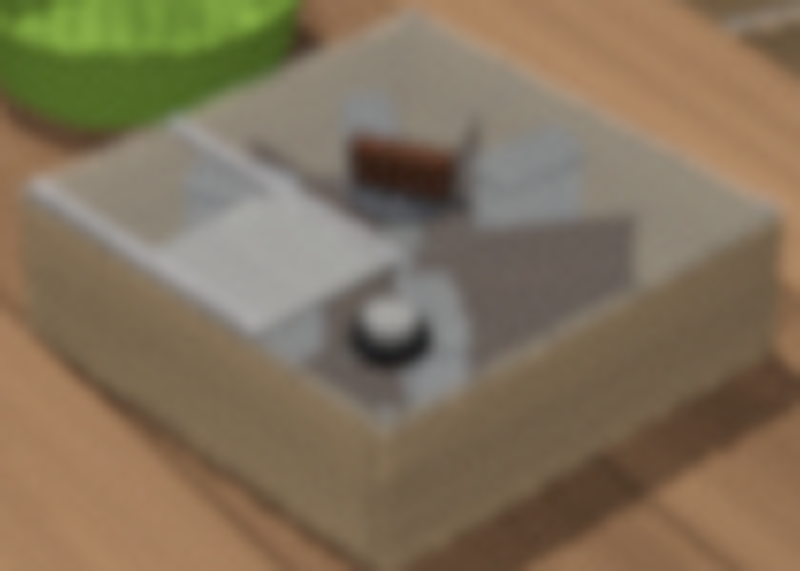

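```bash
python3 - <<'E'
from h import *
c=cam('top'); im=cv2.imread('pics/top0.png')
def nat(p): return (p[0]+.5)/5.5-.5+168,(p[1]+.5)/5.5-.5+132
P=[onz(c,*nat(p),.095)[:2] for p in [(36,80),(508,32),(566,508),(86,558)]]
P=np.array(P);print('corners',P.round(4),'ctr',P.mean(0),[np.linalg.norm(P[i]-P[i-1]).round(4) for i in range(4)])
# box yaw: +x from hatch side to far : BL->TL, BR->TR
for a,b in [(3,0),(2,1)]: print(np.degrees(np.arctan2(*(P[b]-P[a])[::-1])))
for a,b in [(1,0),(2,3)]: print(np.degrees(np.arctan2(*(P[b]-P[a])[::-1]))-90)
print('latch',onz(c,*nat((478,437)),.117))
# knob bar
hsv=cv2.cvtColor(im,cv2.COLOR_BGR2HSV)
sub=np.zeros(im.shape[:2],np.uint8); sub[172:200,208:236]=1
m=((hsv[...,1]>110)&(hsv[...,2]>40)).astype(np.uint8)*sub
ys,xs=np.nonzero(m);print('bar n',len(xs))
r=cv2.minAreaRect(np.c_[xs,ys].astype(np.float32));print(r)
pts=np.array([onz(c,x,y,.130)[:2] for x,y in zip(xs,ys)]);mu=pts.mean(0);w,v=np.linalg.eigh(np.cov((pts-mu).T));d=v[:,1];print('bar',mu,np.degrees(np.arctan2(d[1],d[0])))
# tins
g=hsv
m=((hsv[...,1]<40)&(hsv[...,2]>195)).astype(np.uint8); m[:200]=0;m[260:]=0;m[:,:315]=0;m[:,390:]=0
n,l,s,ce=cv2.connectedComponentsWithStats(m)
for i in range(1,n):
    if s[i,4]<50: continue
    ys,xs=np.nonzero(l==i)
    pts=np.array([onz(c,x,y,.060)[:2] for x,y in zip(xs,ys)]);mu=pts.mean(0)
    w,v=np.linalg.eigh(np.cov((pts-mu).T));d=v[:,1]
    print('tin',ce[i],s[i,4],mu.round(4),'dist',np.hypot(*mu).round(4),'yaw',np.degrees(np.arctan2(d[1],d[0])).round(1),'dims',np.sqrt(12*w).round(4))
E
```

```text
corners [[ 0.7097  0.2774]
 [ 0.7455 -0.0108]
 [ 0.4551 -0.052 ]
 [ 0.4188  0.2381]] ctr [0.58227407 0.1131968 ] [np.float64(0.2935), np.float64(0.2904), np.float64(0.2933), np.float64(0.2924)]
7.690995190273225
8.068816869934643
7.090153632459561
7.143630194724366
latch [0.49664269 0.00233235 0.117     ]
bar n 75
((221.29998779296875, 184.40000915527344), (4.600000381469727, 17.200002670288086), 53.130104064941406)
bar [0.58217683 0.11268521] 126.45386785836631
tin [365.48623853 216.42201835] 109 [ 0.4874 -0.3771] dist 0.6163 yaw 174.8 dims [0.023  0.0565]
tin [331.25438596 221.11403509] 114 [ 0.4689 -0.2604] dist 0.5364 yaw -166.0 dims [0.0235 0.0564]
tin [351.02631579 245.40350877] 114 [ 0.3878 -0.3287] dist 0.5084 yaw -156.3 dims [0.0237 0.0559]
```

```bash
cat >> h.py <<'E'
from scipy.spatial.transform import Rotation as Ro
def state():
    o=robot.get_obs(); R=Ro.from_euler('xyz',o['tool_rot']).as_matrix(); return o,R
def go(p,jaw=None):
    """needed tool-frame offset and twist to reach TCP p, tool down, jaw axis line at angle jaw deg (nearest mod 180 unless exact)"""
    o,R=state(); d=R.T@(np.array(p)-o['tcp_pos'])
    cur=np.degrees(np.arctan2(R[1,2],R[0,2]))
    if jaw is None: jaw=cur
    dj=(jaw-cur+90)%180-90
    z=np.array([np.cos(np.radians(cur+dj)),np.sin(np.radians(cur+dj)),0]);x=np.array([0,0,-1.]);y=np.cross(z,x)
    T=np.c_[x,y,z]; tw=Ro.from_matrix(R.T@T).as_rotvec()
    print('t',round(o['time_s'],2),'tcp',o['tcp_pos'].round(4),'jaw',cur.round(2),'grip',round(o['grip_width'],4),'F',o['ft_force'].round(2),'q1,q6',o['q'][[0,5]].round(3))
    print('axes y',R[:,1].round(3),'z',R[:,2].round(3),'x',R[:,0].round(3))
    print('offset',d.round(4),'twist',tw.round(4))
E
python3 - <<'E'
from h import *
go((.582,.113,.25),126.5-90)
c=cam('top');im=cv2.imread('pics/top0.png');hsv=cv2.cvtColor(im,cv2.COLOR_BGR2HSV)
m=((hsv[...,0]>22)&(hsv[...,0]<33)&(hsv[...,1]>180)).astype(np.uint8);m[:,:390]=0
n,l,s,ce=cv2.connectedComponentsWithStats(m)
for i in range(1,n):
    if s[i,4]>20: print(s[i],ce[i],onz(c,*ce[i],.09),onz(c,*ce[i],.15))
cv2.imwrite('pics/cm.png',cv2.resize(im[170:245,390:450],(600,750)))
E
```

```text
t 0.15 tcp [0.1458 0.5815 0.222 ] jaw 75.92 grip 0.0878 F [ 0.64  0.35 -0.9 ] q1,q6 [ 1.21  -0.115]
axes y [-0.97   0.243  0.   ] z [ 0.243  0.97  -0.001] x [-0.001 -0.001 -1.   ]
offset [-0.0276 -0.5371 -0.3483] twist [ 6.88e-01 -1.40e-03  3.00e-04]
```

View pics/cm.png

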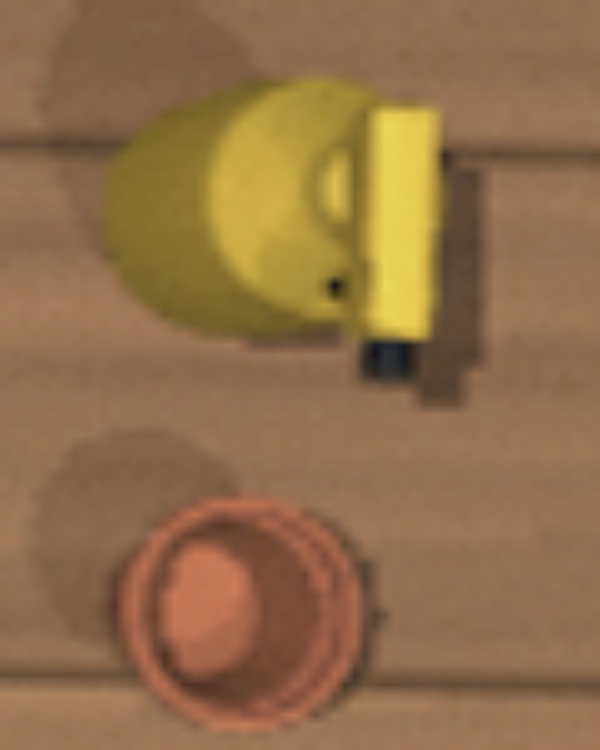

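>>> send_rows(commands=[{"offset": [-0.003,-0.034,-0.022],"twist": [0,0,0],"grip": 0.45},{"offset": [-0.003,-0.034,-0.022],"twist": [0,0,0],"grip": 0.45},{"offset": [-0.003,-0.034,-0.022],"twist": [0,0,0],"grip": 0.45},{"offset": [-0.003,-0.034,-0.022],"twist": [0,0,0],"grip": 0.45},{"offset": [-0.003,-0.034,-0.022],"twist": [0,0,0],"grip": 0.45},{"offset": [-0.003,-0.034,-0.022],"twist": [0,0,0],"grip": 0.45},{"offset": [-0.003,-0.034,-0.022],"twist": [0,0,0],"grip": 0.45},{"offset": [-0.003,-0.034,-0.022],"twist": [0,0,0],"grip": 0.45}])

```text
time_s: 0.82
tcp_pos: [0.3675, 0.3425, 0.2432]
tool_rot: [2.031, 1.566, -2.913]
ft_force: [0.4, -0.0, -0.1]
grip_width: 0.0407
```

```bash
python3 -c "
from h import *
go((.582,.113,.25),36.5)"
```

```text
t 0.82 tcp [0.3675 0.3425 0.2432] jaw 76.7 grip 0.0407 F [ 0.37 -0.03 -0.15] q1,q6 [ 0.611 -0.728]
axes y [-0.973  0.23   0.004] z [ 0.23   0.973 -0.002] x [-0.004 -0.001 -1.   ]
offset [-0.0075 -0.2615 -0.174 ] twist [ 0.7017 -0.0034 -0.0032]
```

>>> send_rows(commands=[{"offset": [-0.001,-0.033,-0.022],"twist": [0,0,0],"grip": 0.45},{"offset": [-0.001,-0.033,-0.022],"twist": [0,0,0],"grip": 0.45},{"offset": [-0.001,-0.033,-0.022],"twist": [0,0,0],"grip": 0.45},{"offset": [-0.001,-0.033,-0.022],"twist": [0,0,0],"grip": 0.45},{"offset": [-0.001,-0.033,-0.022],"twist": [0,0,0],"grip": 0.45},{"offset": [-0.001,-0.033,-0.022],"twist": [0,0,0],"grip": 0.45},{"offset": [-0.001,-0.033,-0.022],"twist": [0,0,0],"grip": 0.45},{"offset": [-0.001,-0.031,-0.021],"twist": [0,0,0],"grip": 0.45}])

```text
time_s: 1.48
tcp_pos: [0.5898, 0.0971, 0.2506]
tool_rot: [1.822, 1.566, -3.124]
ft_force: [0.9, 0.5, -0.3]
grip_width: 0.0393
```

>>> send_rows(commands=[{"offset": [0,0,0],"twist": [0.117,0,0],"grip": 0.45},{"offset": [0,0,0],"twist": [0.117,0,0],"grip": 0.45},{"offset": [0,0,0],"twist": [0.117,0,0],"grip": 0.45},{"offset": [0,0,0],"twist": [0.117,0,0],"grip": 0.45},{"offset": [0,0,0],"twist": [0.117,0,0],"grip": 0.45},{"offset": [0,0,0],"twist": [0.117,0,0],"grip": 0.45},{"offset": [0,0,0],"twist": [0,0,0],"grip": 0.45}])

```text
time_s: 2.07
tcp_pos: [0.5962, 0.0865, 0.2474]
tool_rot: [3.021, 1.564, -2.67]
ft_force: [0.3, 1.0, -1.3]
grip_width: 0.0397
```

```bash
python3 -c "
from h import *
go((.582,.113,.25),36.5)
c=cam('wrist');im=robot.grab_frame('wrist');cv2.imwrite('pics/w1.png',im);cv2.imwrite('pics/w1b.png',cv2.resize(im,(800,600),interpolation=cv2.INTER_CUBIC))
np.savez('w1.npz',**{k:c[k] for k in ['R','t','f','cx','cy']})
print(-c['R'].T@c['t'],proj(c,(.582,.113,.13),True)*1.5625)
"
```

```text
t 2.07 tcp [0.5962 0.0865 0.2474] jaw 33.94 grip 0.0397 F [ 0.26  0.96 -1.32] q1,q6 [ 0.031 -0.56 ]
axes y [-0.558  0.83   0.001] z [ 0.83   0.558 -0.007] x [-0.006 -0.003 -1.   ]
offset [-0.0026  0.0299  0.003 ] twist [-0.0447 -0.0068 -0.001 ]
[0.55530452 0.14640296 0.4117274 ] [412.38505733 244.63547673]
```

View pics/w1b.png

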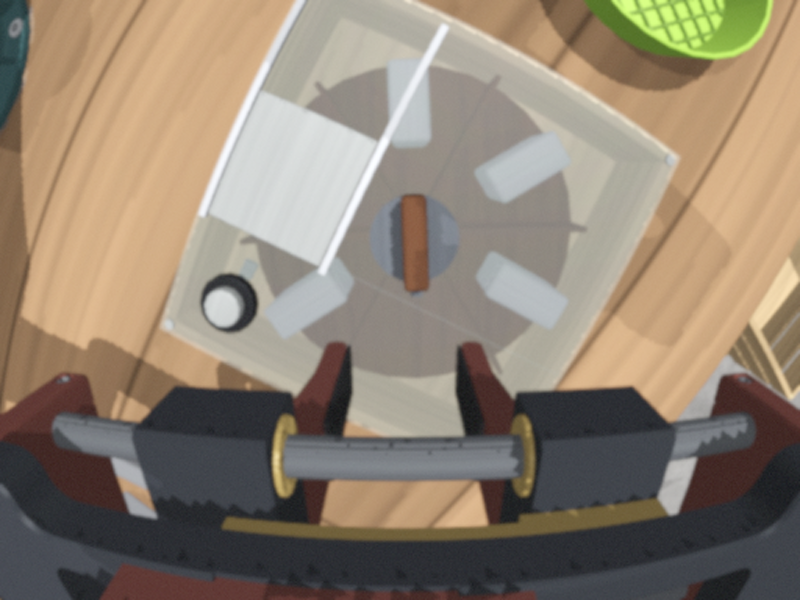

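The wrist view shows the bar at (415,243), the latch button at (222,308), the hatch at (295,180) and the cover corners at (672,160) and (168,325). I'll refine positions from it.

```bash
python3 - <<'E'
from h import *
c=dict(np.load('w1.npz')); im=cv2.imread('pics/w1.png');hsv=cv2.cvtColor(im,cv2.COLOR_BGR2HSV)
# bar
m=((hsv[...,1]>130)&(hsv[...,0]<15)&(hsv[...,2]>60)).astype(np.uint8);m[:115]=0;m[192:]=0;m[:,:245]=0;m[:,290:]=0
ys,xs=np.nonzero(m);pts=np.array([onz(c,x,y,.130,True)[:2] for x,y in zip(xs,ys)])
r=cv2.minAreaRect((pts*1000).astype(np.float32));print('bar rect mm',r,len(xs))
# end pixels
cv2.imwrite('pics/cw.png',cv2.resize(im[115:200,100:300],(800,340),interpolation=cv2.INTER_CUBIC))
f=lambda p,z: onz(c,(p[0]+.5)/1.5625-.5,(p[1]+.5)/1.5625-.5,z,True)
print('corner',f((674,159),.095),f((166,325),.095))
m=((hsv[...,1]<30)&(hsv[...,2]>190)).astype(np.uint8);m[:175]=0;m[212:]=0;m[:,:125]=0;m[:,168:]=0
ys,xs=np.nonzero(m);print('btn',len(xs),xs.min(),xs.max(),ys.min(),ys.max(),xs.mean(),ys.mean(),onz(c,xs.mean(),ys.mean(),.117,True))
pts=np.array([onz(c,x,y,.117,True)[:2] for x,y in zip(xs,ys)]);print(cv2.minEnclosingCircle((pts*1000).astype(np.float32)))
E
```

```text
bar rect mm ((582.319091796875, 114.53211975097656), (12.01081371307373, 56.59444808959961), 36.96569061279297) 300
corner [0.70940682 0.27783916 0.095     ] [ 0.45737955 -0.04982752  0.095     ]
btn 367 132 167 180 207 142.2016348773842 196.4059945504087 [0.49681205 0.00268879 0.117     ]
((502.022705078125, 12.50793743133545), 24.535303115844727)
```

View pics/cw.png

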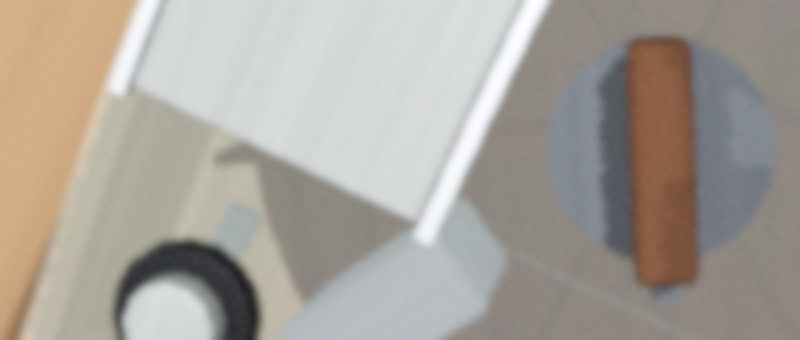

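>>> send_rows(commands=[{"offset": [0,0.015,0.002],"twist": [-0.05,-0.007,0],"grip": 0.45},{"offset": [0,0.015,0.002],"twist": [0,0,0],"grip": 0.45},{"offset": [0.03,0,0],"twist": [0,0,0],"grip": 0.45},{"offset": [0.03,0,0],"twist": [0,0,0],"grip": 0.45},{"offset": [0.02,0,0],"twist": [0,0,0],"grip": 0.45},{"offset": [0,0,0],"twist": [0,0,0],"grip": 0.45}])

```text
time_s: 2.62
tcp_pos: [0.5817, 0.1168, 0.167]
tool_rot: [-0.363, 1.566, 0.303]
ft_force: [-0.1, 0.2, 0.3]
grip_width: 0.0397
```

```bash
python3 -c "
from h import *
go((.5825,.1138,.107),37)
"
```

```text
t 2.62 tcp [0.5817 0.1168 0.167 ] jaw 38.21 grip 0.0397 F [-0.09  0.19  0.29] q1,q6 [ 0.081 -0.586]
axes y [-0.619  0.786 -0.002] z [0.786 0.619 0.005] x [ 0.005  0.001 -1.   ]
offset [ 0.06   -0.0027 -0.0015] twist [0.0212 0.0046 0.0017]
```

>>> send_rows(commands=[{"offset": [0.02,-0.0025,-0.0015],"twist": [0.02,0.004,0.002],"grip": 0.45},{"offset": [0.02,0,0],"twist": [0,0,0],"grip": 0.45},{"offset": [0.014,0,0],"twist": [0,0,0],"grip": 0.45},{"offset": [0.005,0,0],"twist": [0,0,0],"grip": 0.45},{"offset": [0,0,0],"twist": [0,0,0],"grip": 0.45}])

```text
time_s: 3.03
tcp_pos: [0.5828, 0.1165, 0.1097]
tool_rot: [-0.332, 1.569, 0.323]
ft_force: [0.4, -0.5, 0.3]
grip_width: 0.0395
```

```bash
python3 -c "
from h import *
go((.5825,.1138,.107),37)
im=robot.grab_frame('wrist');cv2.imwrite('pics/w2b.png',cv2.resize(im,(800,600),interpolation=cv2.INTER_CUBIC))
"
```

```text
t 3.03 tcp [0.5828 0.1165 0.1097] jaw 37.5 grip 0.0395 F [ 0.37 -0.46  0.27] q1,q6 [ 0.081 -0.574]
axes y [-0.609  0.793 -0.001] z [0.793 0.609 0.002] x [ 0.002  0.001 -1.   ]
offset [ 0.0027 -0.002  -0.0019] twist [0.0087 0.0022 0.0007]
```

View pics/w2b.png

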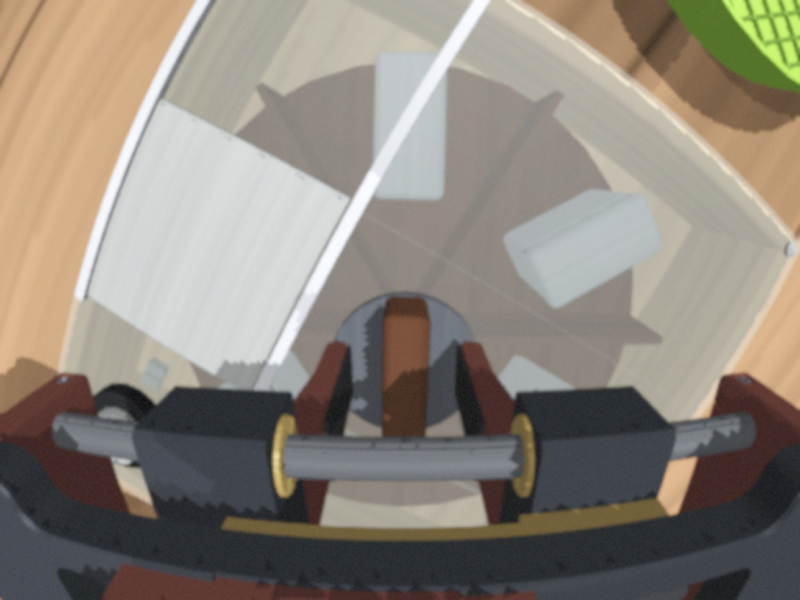

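The bar sits centred between the open fingers and aligned with them, so I'll close on it.

>>> send_rows(commands=[{"offset": [0.003,-0.003,-0.002],"twist": [0.009,0.002,0],"grip": 0.45},{"offset": [0,0,0],"twist": [0,0,0],"grip": 0.3},{"offset": [0,0,0],"twist": [0,0,0],"grip": 0.2},{"offset": [0,0,0],"twist": [0,0,0],"grip": 0.0},{"offset": [0,0,0],"twist": [0,0,0],"grip": 0.0},{"offset": [0,0,0],"twist": [0,0,0],"grip": 0.0}])

```text
time_s: 3.58
tcp_pos: [0.586, 0.1127, 0.1119]
tool_rot: [-0.723, 1.563, -0.077]
ft_force: [1.2, 0.1, -6.2]
grip_width: 0.0156
```

```bash
python3 -c "
from h import *
go((.5825,.1138,.107),37)
"
```

```text
t 3.58 tcp [0.586  0.1127 0.1119] jaw 37.0 grip 0.0156 F [ 1.18  0.06 -6.18] q1,q6 [ 0.075 -0.57 ]
axes y [-0.602  0.799 -0.005] z [0.799 0.602 0.006] x [ 0.008 -0.001 -1.   ]
offset [ 0.0049  0.003  -0.0022] twist [-0.      0.0057  0.0051]
```

>>> send_rows(commands=[{"offset": [0,0.001,0],"twist": [0.06,0,0],"grip": 0.0},{"offset": [0,0.001,0],"twist": [0.1,0,0],"grip": 0.0},{"offset": [0,0,0],"twist": [0.1,0,0],"grip": 0.0},{"offset": [0,0,0],"twist": [0.1,0,0],"grip": 0.0},{"offset": [0,0,0],"twist": [0.1,0,0],"grip": 0.0}])

```text
time_s: 4.0
tcp_pos: [0.585, 0.1122, 0.1119]
tool_rot: [-0.691, 1.562, -0.519]
ft_force: [-0.6, 0.0, -0.6]
grip_width: 0.0158
```

```bash
python3 -c "
from h import *
go((.5825,.1138,.107),37)
"
```

```text
t 4.0 tcp [0.585  0.1122 0.1119] jaw 9.81 grip 0.0158 F [-0.56  0.02 -0.62] q1,q6 [ 0.077 -0.091]
axes y [-0.17   0.985 -0.006] z [0.985 0.17  0.007] x [ 0.008 -0.004 -1.   ]
offset [ 0.0049  0.002  -0.0022] twist [-0.4746  0.0053  0.0071]
```

>>> send_rows(commands=[{"offset": [0,0,0],"twist": [0.1,0,0],"grip": 0.0},{"offset": [0,0,0],"twist": [0.1,0,0],"grip": 0.0},{"offset": [0,0,0],"twist": [0.1,0,0],"grip": 0.0},{"offset": [0,0,0],"twist": [0.1,0,0],"grip": 0.0},{"offset": [0,0,0],"twist": [0.1,0,0],"grip": 0.0},{"offset": [0,0,0],"twist": [0.1,0,0],"grip": 0.0},{"offset": [0,0,0],"twist": [0.1,0,0],"grip": 0.0},{"offset": [0,0,0],"twist": [0.1,0,0],"grip": 0.0}])

```text
time_s: 4.67
tcp_pos: [0.5829, 0.1128, 0.1119]
tool_rot: [-0.134, 1.566, -0.803]
ft_force: [0.1, 0.4, -0.6]
grip_width: 0.0156
```

```bash
python3 -c "
from h import *
go((.5825,.1138,.107),-83)
im=robot.grab_frame('wrist');cv2.imwrite('pics/w3b.png',cv2.resize(im,(800,600),interpolation=cv2.INTER_CUBIC))
"
```

```text
t 4.67 tcp [0.5829 0.1128 0.1119] jaw -38.34 grip 0.0156 F [ 0.14  0.37 -0.63] q1,q6 [0.077 0.749]
axes y [ 0.62   0.784 -0.001] z [ 0.784 -0.62   0.005] x [ 0.004 -0.004 -1.   ]
offset [ 0.0049  0.0006 -0.001 ] twist [ 0.7794  0.0052 -0.0014]
```

View pics/w3b.png

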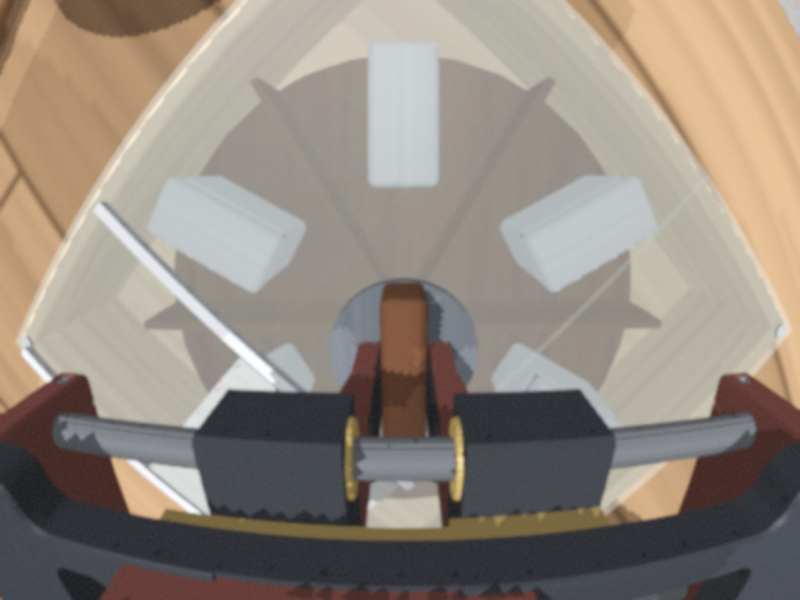

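The turntable follows the gripper, with the bar still in the jaws at (403,360). 0.78 rad remains.

>>> send_rows(commands=[{"offset": [0,0,0],"twist": [0.1,0,0],"grip": 0.0},{"offset": [0,0,0],"twist": [0.1,0,0],"grip": 0.0},{"offset": [0,0,0],"twist": [0.1,0,0],"grip": 0.0},{"offset": [0,0,0],"twist": [0.1,0,0],"grip": 0.0},{"offset": [0,0,0],"twist": [0.1,0,0],"grip": 0.0},{"offset": [0,0,0],"twist": [0.1,0,0],"grip": 0.0},{"offset": [0,0,0],"twist": [0.1,0,0],"grip": 0.0},{"offset": [0,0,0],"twist": [0.05,0,0],"grip": 0.0}])

```text
time_s: 5.38
tcp_pos: [0.5819, 0.1144, 0.1119]
tool_rot: [0.649, 1.568, -0.791]
ft_force: [0.6, 0.1, -2.3]
grip_width: 0.0158
```

```bash
python3 -c "
from h import *
go((.5825,.1138,.107),-83)
"
```

```text
t 5.38 tcp [0.5819 0.1144 0.1119] jaw -82.51 grip 0.0158 F [ 0.57  0.14 -2.32] q1,q6 [0.079 1.52 ]
axes y [0.991 0.13  0.001] z [ 0.13  -0.991  0.002] x [ 0.002 -0.002 -1.   ]
offset [0.0049 0.0005 0.0006] twist [ 0.0086  0.0019 -0.0015]
```

>>> send_rows(commands=[{"offset": [0,0,0],"twist": [0,0,0],"grip": 0.4},{"offset": [0,0,0],"twist": [0,0,0],"grip": 0.4},{"offset": [0,0,0],"twist": [0,0,0],"grip": 0.4},{"offset": [-0.02,0,0],"twist": [0,0,0],"grip": 0.4},{"offset": [-0.04,0,0],"twist": [0,0,0],"grip": 0.4},{"offset": [-0.04,0,0],"twist": [0,0,0],"grip": 0.4},{"offset": [-0.03,0,0],"twist": [0,0,0],"grip": 0.4},{"offset": [0,0,0],"twist": [0,0,0],"grip": 0.2}])

```text
time_s: 6.05
tcp_pos: [0.5801, 0.1143, 0.2451]
tool_rot: [-1.27, 1.566, -2.692]
ft_force: [0.3, 0.2, 0.4]
grip_width: 0.0315
```

```bash
python3 -c "
from h import *
go((.498,.0025,.17),-83)
c=cam('wrist');im=robot.grab_frame('wrist');cv2.imwrite('pics/w4.png',im);cv2.imwrite('pics/w4b.png',cv2.resize(im,(800,600),interpolation=cv2.INTER_CUBIC))
np.savez('w4.npz',**{k:c[k] for k in ['R','t','f','cx','cy']})
c=cam('top');im=robot.grab_frame('top');cv2.imwrite('pics/t4.png',im);cv2.imwrite('pics/t4b.png',cv2.resize(im[132:240,168:276],(594,594),interpolation=cv2.INTER_CUBIC))
"
```

```text
t 6.05 tcp [0.5801 0.1143 0.2451] jaw -81.48 grip 0.0315 F [0.31 0.15 0.38] q1,q6 [0.079 1.501]
axes y [ 0.989  0.148 -0.004] z [ 0.148 -0.989  0.001] x [-0.004 -0.002 -1.   ]
offset [ 0.0756 -0.0974  0.0983] twist [0.0265 0.0014 0.0044]
```

View pics/w4b.png

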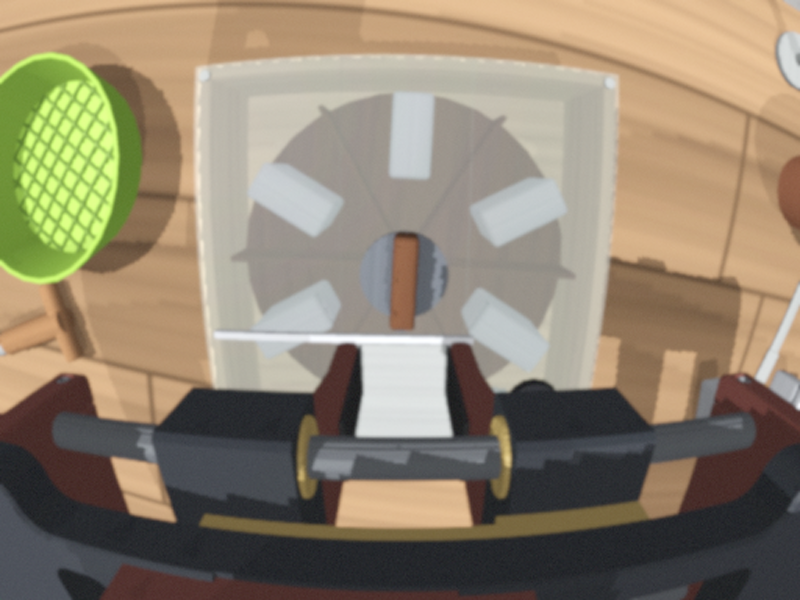

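View pics/t4b.png

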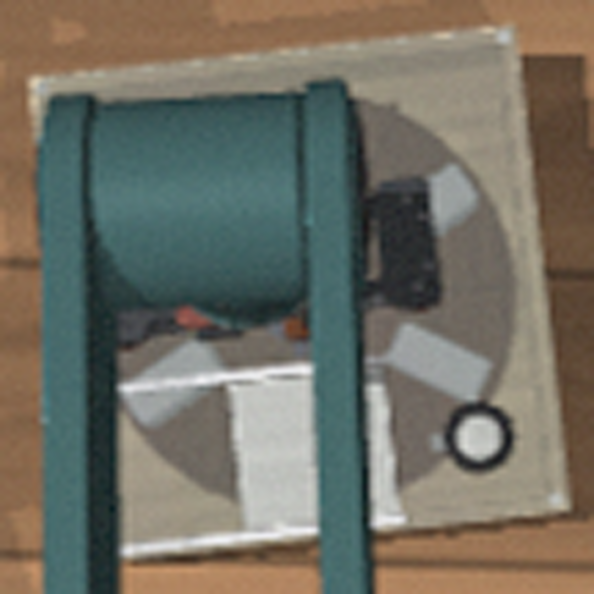

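The five stored tins now fill every bay except the one under the hatch, and the bar at (403,280) points to the hatch. I'll check the angle while moving to the latch.

```bash
python3 - <<'E'
from h import *
c=dict(np.load('w4.npz')); im=cv2.imread('pics/w4.png');hsv=cv2.cvtColor(im,cv2.COLOR_BGR2HSV)
m=((hsv[...,1]>130)&(hsv[...,0]<15)&(hsv[...,2]>60)).astype(np.uint8);m[:140]=0;m[215:]=0;m[:,:240]=0;m[:,280:]=0
ys,xs=np.nonzero(m);pts=np.array([onz(c,x,y,.130,True)[:2] for x,y in zip(xs,ys)])
print('bar rect mm',cv2.minAreaRect((pts*1000).astype(np.float32)))
f=lambda p,z: onz(c,(p[0]+.5)/1.5625-.5,(p[1]+.5)/1.5625-.5,z,True)
a,b=f((203,71),.095),f((616,79),.095);print(a,b,np.degrees(np.arctan2(*(a-b)[1::-1]))-90)
a,b=f((217,335),.1),f((471,340),.1);print(a,b,np.degrees(np.arctan2(*(a-b)[1::-1]))-90)
E
```

```text
bar rect mm ((585.2379760742188, 113.98440551757812), (55.53727340698242, 10.845519065856934), 4.71093225479126)
[0.70889559 0.27665333 0.095     ] [ 0.74768246 -0.01462705  0.095     ] 7.584879151591608
[0.51716029 0.2456414  0.1       ] [0.54232999 0.05943443 0.1       ] 7.69804602949722
```

>>> send_rows(commands=[{"offset": [0.008,-0.02,0.02],"twist": [0.02,0,0.004],"grip": 0.0},{"offset": [0.01,-0.024,0.024],"twist": [0,0,0],"grip": 0.0},{"offset": [0.01,-0.024,0.024],"twist": [0,0,0],"grip": 0.0},{"offset": [0.01,-0.02,0.021],"twist": [0,0,0],"grip": 0.0},{"offset": [0.01,-0.008,0.008],"twist": [0,0,0],"grip": 0.0},{"offset": [0,0,0],"twist": [0,0,0],"grip": 0.0}])

```text
time_s: 6.65
tcp_pos: [0.4862, 0.0035, 0.1824]
tool_rot: [-1.723, 1.553, 3.127]
ft_force: [-0.7, 0.6, -0.4]
grip_width: 0.0004
```

```bash
python3 -c "
from h import *
go((.498,.0025,.14),-83)
"
```

```text
t 6.65 tcp [0.4862 0.0035 0.1824] jaw -82.11 grip 0.0004 F [-0.75  0.59 -0.44] q1,q6 [-0.133  1.301]
axes y [ 0.99   0.137 -0.018] z [ 0.137 -0.991 -0.003] x [-0.018  0.    -1.   ]
offset [0.0422 0.0123 0.0027] twist [ 0.0156 -0.0026  0.0179]
```

>>> send_rows(commands=[{"offset": [0.015,0.0125,0.003],"twist": [0.015,-0.003,0.018],"grip": 0.0},{"offset": [0.02,0,0],"twist": [0,0,0],"grip": 0.0},{"offset": [0,0,0],"twist": [0,0,0],"grip": 0.0}])

```text
time_s: 6.9
tcp_pos: [0.4966, 0.0025, 0.1436]
tool_rot: [-1.926, 1.566, 2.908]
ft_force: [0.1, 0.4, 0.7]
grip_width: 0.0006
```

```bash
python3 -c "
from h import *
go((.498,.0025,.112),-83)
im=robot.grab_frame('side');cv2.imwrite('pics/s5b.png',cv2.resize(im[120:240,160:320],(800,600),interpolation=cv2.INTER_CUBIC))
im=robot.grab_frame('wrist');cv2.imwrite('pics/w5b.png',cv2.resize(im,(800,600),interpolation=cv2.INTER_CUBIC))
"
```

```text
t 6.9 tcp [0.4966 0.0025 0.1436] jaw -83.04 grip 0.0006 F [0.1  0.45 0.68] q1,q6 [-0.134  1.315]
axes y [ 0.993  0.121 -0.004] z [ 0.121 -0.993 -0.002] x [-0.004  0.001 -1.   ]
offset [0.0316 0.0015 0.0002] twist [-0.0007 -0.0016  0.0042]
```

View pics/s5b.png

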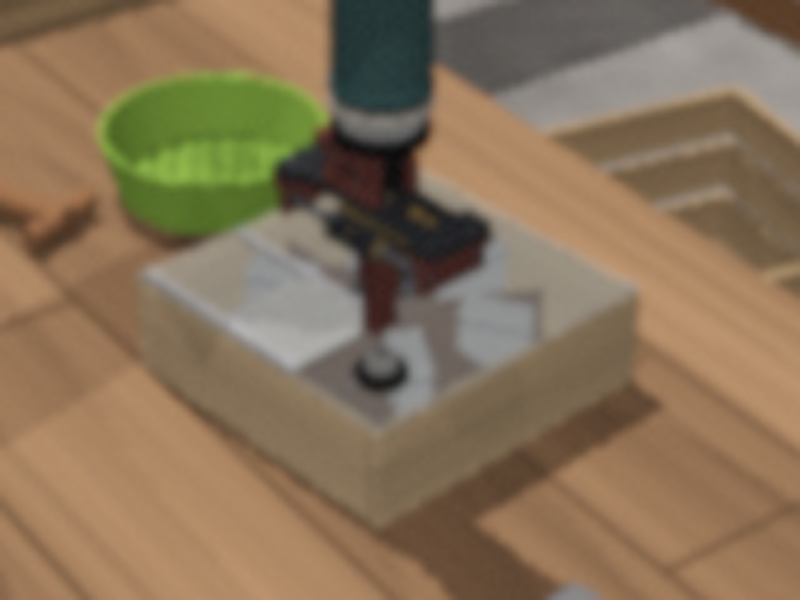

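View pics/w5b.png

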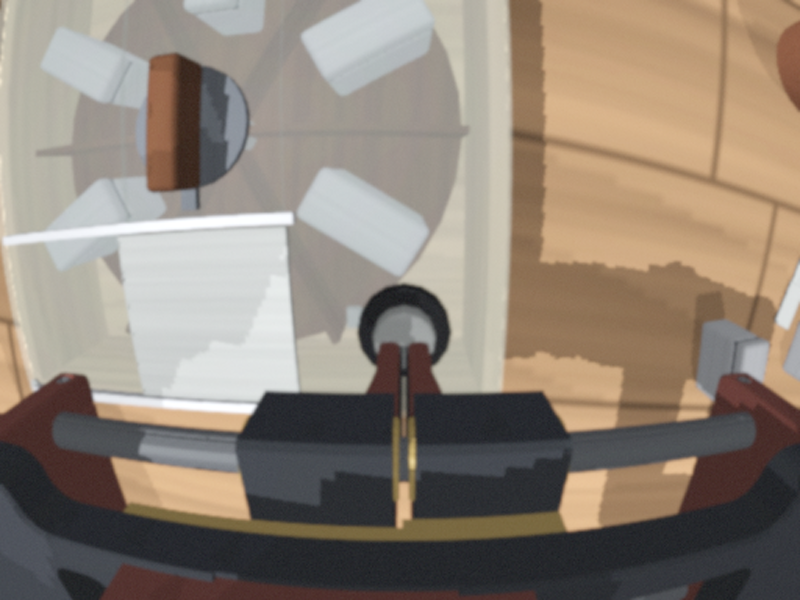

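The closed fingertips are centred over the button at (403,330). I'll press straight down.

>>> send_rows(commands=[{"offset": [0.015,0.0015,0],"twist": [0,0,0],"grip": 0.0},{"offset": [0.008,0,0],"twist": [0,0,0],"grip": 0.0},{"offset": [0.006,0,0],"twist": [0,0,0],"grip": 0.0},{"offset": [0.004,0,0],"twist": [0,0,0],"grip": 0.0}])

```text
time_s: 7.33
tcp_pos: [0.5043, 0.0038, 0.1159]
tool_rot: [1.406, 1.565, -0.04]
ft_force: [-2.8, -1.8, 4.9]
grip_width: 0.0005
```

```bash
python3 -c "
from h import *
go((.498,.0025,.112),-83)
"
```

```text
t 7.33 tcp [0.5043 0.0038 0.1159] jaw -82.82 grip 0.0005 F [-2.77 -1.8   4.93] q1,q6 [-0.13   1.315]
axes y [0.992 0.125 0.006] z [ 0.125 -0.992  0.001] x [ 0.006 -0.    -1.   ]
offset [ 0.0038 -0.0065  0.0005] twist [ 0.0031  0.001  -0.0058]
```

```bash
python3 -c "
from h import *
im=robot.grab_frame('side');cv2.imwrite('pics/s6b.png',cv2.resize(im[120:240,160:320],(800,600),interpolation=cv2.INTER_CUBIC))
"
```

View pics/s6b.png

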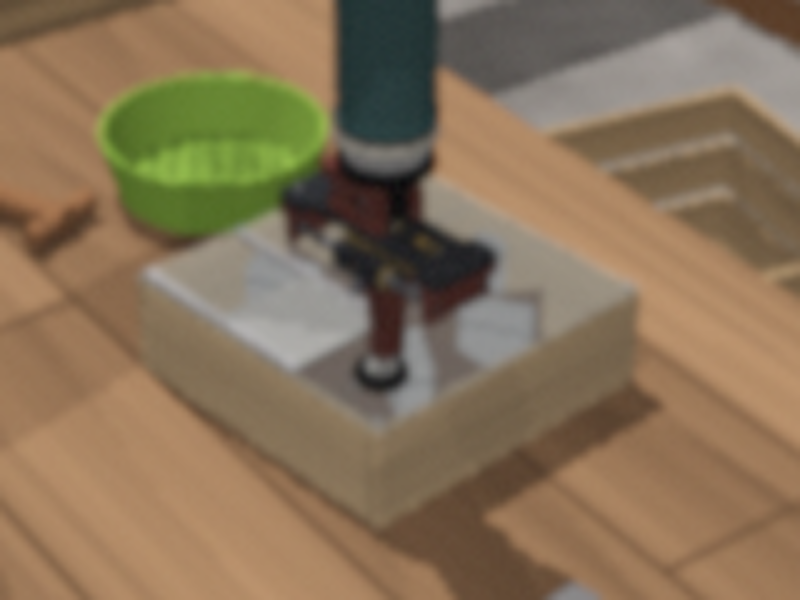

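The hatch is still shut and the button is just touched, so I'll press further and correct the x drift.

>>> send_rows(commands=[{"offset": [0.006,-0.005,0],"twist": [0,0,0],"grip": 0.0},{"offset": [0.006,-0.002,0],"twist": [0,0,0],"grip": 0.0}])

```text
time_s: 7.55
tcp_pos: [0.5032, 0.0031, 0.1095]
tool_rot: [1.435, 1.553, -0.01]
ft_force: [-22.7, 6.0, 100.0]
grip_width: 0.0005
```

```bash
python3 -c "
from h import *
go((.498,.0025,.112),-83)
"
```

```text
t 7.55 tcp [0.5032 0.0031 0.1095] jaw -82.83 grip 0.0005 F [-22.65   5.96  99.95] q1,q6 [-0.133  1.311]
axes y [0.992 0.125 0.017] z [ 0.125 -0.992  0.002] x [ 0.017 -0.    -1.   ]
offset [-0.0026 -0.0052 -0.    ] twist [ 0.003   0.0023 -0.0173]
```

That reads 100 N: the button has bottomed out. I'll back off at once.

>>> send_rows(commands=[{"offset": [-0.02,0,0],"twist": [0,0,0],"grip": 0.0},{"offset": [-0.03,0,0],"twist": [0,0,0],"grip": 0.0},{"offset": [-0.03,0,0],"twist": [0,0,0],"grip": 0.0},{"offset": [0,0,0],"twist": [0,0,0],"grip": 0.0}])

```text
time_s: 7.88
tcp_pos: [0.502, 0.0033, 0.1957]
tool_rot: [1.427, 1.549, -0.018]
ft_force: [0.9, 0.4, 0.6]
grip_width: 0.0005
```

```bash
python3 -c "
from h import *
go((.487,-.377,.2),84.8)
im=robot.grab_frame('side');cv2.imwrite('pics/s7b.png',cv2.resize(im[120:240,160:320],(800,600),interpolation=cv2.INTER_CUBIC))
im=robot.grab_frame('wrist');cv2.imwrite('pics/w7b.png',cv2.resize(im,(800,600),interpolation=cv2.INTER_CUBIC))
"
```

```text
t 7.88 tcp [0.502  0.0033 0.1957] jaw -82.8 grip 0.0005 F [0.92 0.45 0.56] q1,q6 [-0.133  1.311]
axes y [0.992 0.125 0.022] z [ 0.125 -0.992  0.003] x [ 0.022 -0.    -1.   ]
offset [-0.0045 -0.0624  0.3754] twist [ 0.2164  0.0008 -0.0221]
```

View pics/s7b.png

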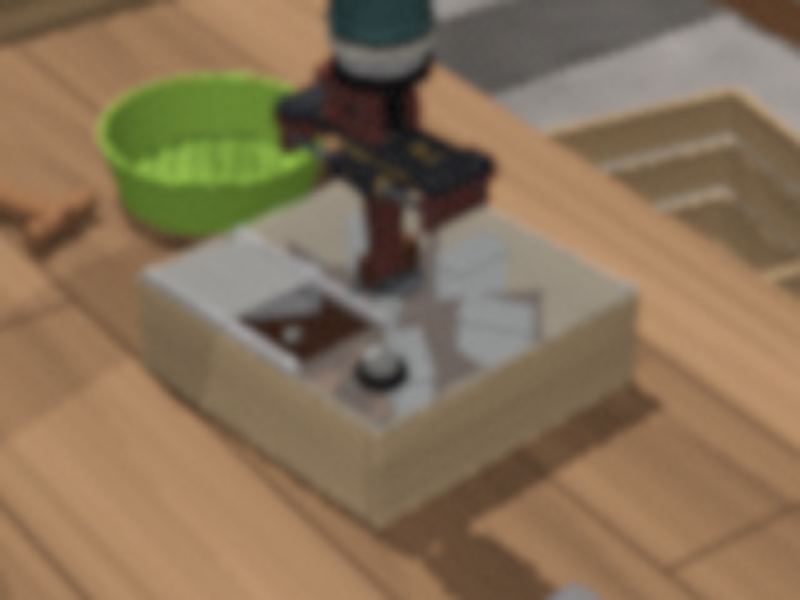

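View pics/w7b.png

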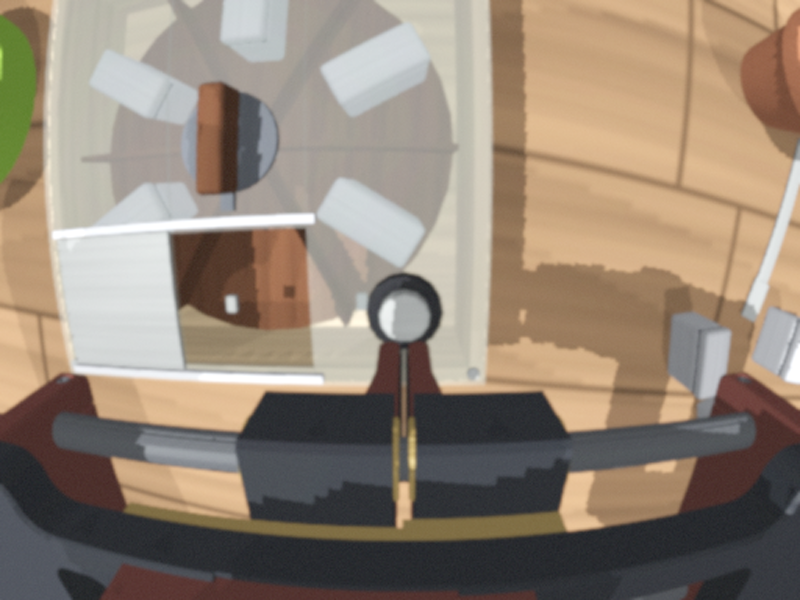

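The hatch sprang fully open: the open bay shows at (245,290) and the button is back up. Next is the tin.

>>> send_rows(commands=[{"offset": [-0.005,-0.007,0.035],"twist": [0.1,0,-0.02],"grip": 0.7},{"offset": [-0.005,-0.007,0.04],"twist": [0.1,0,0],"grip": 0.7},{"offset": [-0.005,-0.002,0.04],"twist": [0.02,0,0],"grip": 0.7},{"offset": [-0.005,-0.002,0.04],"twist": [0,0,0],"grip": 0.7},{"offset": [-0.005,-0.002,0.04],"twist": [0,0,0],"grip": 0.7},{"offset": [-0.005,-0.002,0.04],"twist": [0,0,0],"grip": 0.7},{"offset": [-0.005,-0.002,0.04],"twist": [0,0,0],"grip": 0.7},{"offset": [-0.005,-0.002,0.04],"twist": [0,0,0],"grip": 0.7}])

```text
time_s: 8.65
tcp_pos: [0.4464, -0.3105, 0.2185]
tool_rot: [-1.992, 1.545, 2.628]
ft_force: [0.5, 0.2, -0.3]
grip_width: 0.0503
```

```bash
python3 -c "
from h import *
go((.44,-.365,.22),84.8)
c=cam('wrist');im=robot.grab_frame('wrist');cv2.imwrite('pics/w8.png',im);cv2.imwrite('pics/w8b.png',cv2.resize(im,(800,600),interpolation=cv2.INTER_CUBIC))
np.savez('w8.npz',**{k:c[k] for k in ['R','t','f','cx','cy']})
"
```

```text
t 8.65 tcp [ 0.4464 -0.3105  0.2185] jaw -95.3 grip 0.0503 F [ 0.5   0.17 -0.27] q1,q6 [-0.731  0.934]
axes y [ 0.995 -0.092 -0.024] z [-0.092 -0.996 -0.011] x [-0.023  0.013 -1.   ]
offset [-0.002  -0.0014  0.0548] twist [-0.0016 -0.0107  0.0239]
```

View pics/w8b.png

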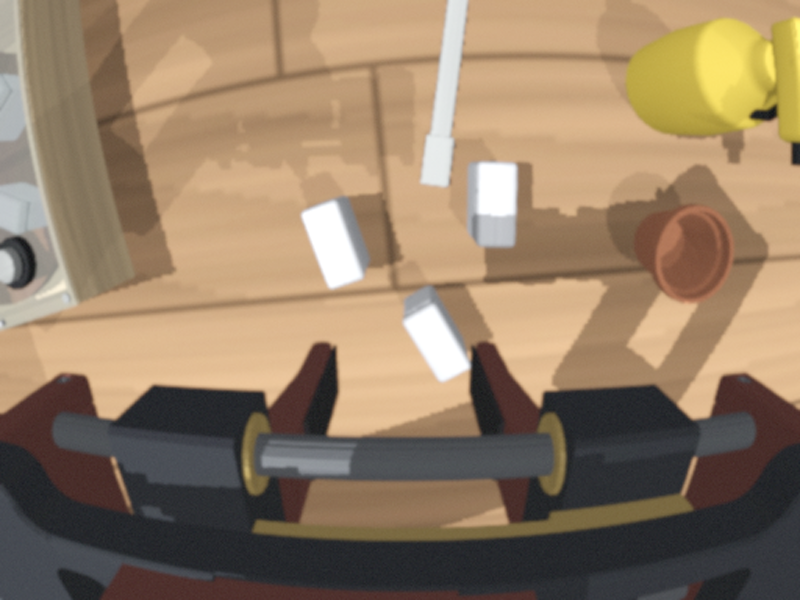

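The target tin shows at (492,205), with the widger's end beside it at (437,185). I'll measure both.

```bash
python3 - <<'E'
from h import *
c=dict(np.load('w8.npz')); im=cv2.imread('pics/w8.png');hsv=cv2.cvtColor(im,cv2.COLOR_BGR2HSV)
cv2.imwrite('pics/c8.png',cv2.resize(im[90:180,255:345],(720,720),interpolation=cv2.INTER_CUBIC))
f=lambda p,z: onz(c,(p[0]+.5)/1.5625-.5,(p[1]+.5)/1.5625-.5,z,True)
m=((hsv[...,1]<30)&(hsv[...,2]>215)).astype(np.uint8);m[:98]=0;m[165:]=0;m[:,:296]=0;m[:,340:]=0
ys,xs=np.nonzero(m);pts=np.array([onz(c,x,y,.06,True)[:2] for x,y in zip(xs,ys)])
print(len(xs),'tin top rect mm',cv2.minAreaRect((pts*1000).astype(np.float32)),pts.mean(0))
print('widger end',f((423,183),.004),f((450,186),.004))
E
```

```text
833 tin top rect mm ((497.9726257324219, -378.50164794921875), (26.81863021850586, 37.34666442871094), 86.17910766601562) [ 0.49810797 -0.37857594]
widger end [ 0.50362953 -0.32994112  0.004     ] [ 0.49942922 -0.35146224  0.004     ]
```

View pics/c8.png

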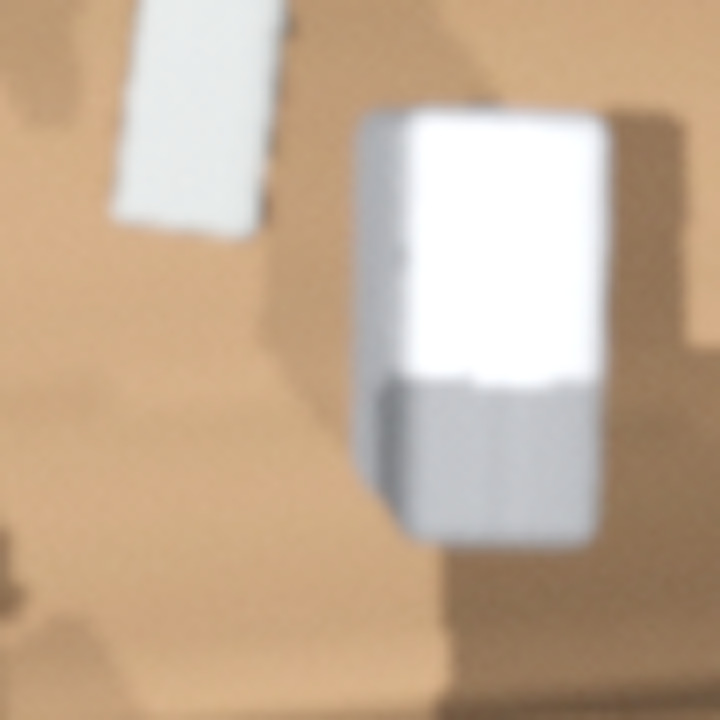

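```bash
python3 - <<'E'
from h import *
c=dict(np.load('w8.npz'))
P=np.array([onz(c,(x+.5)/8-.5+255,(y+.5)/8-.5+90,.06,True)[:2] for x,y in [(403,105),(610,110),(602,548),(403,548)]])
print(P.round(4),P.mean(0),[np.linalg.norm(P[i]-P[i-1]) for i in range(4)])
for a,b in [(3,0),(2,1)]: print(np.degrees(np.arctan2(*(P[b]-P[a])[::-1])))
go((*P.mean(0),.1),-93.5)
E
```

```text
[[ 0.5187 -0.3666]
 [ 0.5165 -0.3951]
 [ 0.4559 -0.3906]
 [ 0.4581 -0.3624]] [ 0.48729829 -0.37866254] [np.float64(0.060825889604344), np.float64(0.028546367253276268), np.float64(0.060784870608555135), np.float64(0.028234270965519923)]
-3.9451408337718483
-4.239009445924082
t 8.7 tcp [ 0.4463 -0.319   0.2194] jaw -95.46 grip 0.0542 F [ 0.09 -6.54  0.55] q1,q6 [-0.739  0.931]
axes y [ 0.995 -0.095 -0.022] z [-0.095 -0.995 -0.003] x [-0.022  0.006 -1.   ]
offset [0.1181 0.0491 0.0559] twist [-0.0341 -0.0038  0.0221]
```

>>> send_rows(commands=[{"offset": [0.02,0.025,0.028],"twist": [-0.025,-0.003,0.022],"grip": 0.6},{"offset": [0.03,0.024,0.028],"twist": [0,0,0],"grip": 0.6},{"offset": [0.03,0,0],"twist": [0,0,0],"grip": 0.6},{"offset": [0.02,0,0],"twist": [0,0,0],"grip": 0.6},{"offset": [0,0,0],"twist": [0,0,0],"grip": 0.6}])

```text
time_s: 9.12
tcp_pos: [0.4819, -0.376, 0.115]
tool_rot: [-2.373, 1.567, 2.26]
ft_force: [-0.3, -0.4, -0.7]
grip_width: 0.0526
```

```bash
python3 -c "
from h import *
go((.4873,-.3787,.026),-94.1)
"
```

```text
t 9.12 tcp [ 0.4819 -0.376   0.115 ] jaw -94.52 grip 0.0526 F [-0.32 -0.43 -0.71] q1,q6 [-0.776  0.874]
axes y [ 0.997 -0.079 -0.003] z [-0.079 -0.997 -0.003] x [-0.002  0.003 -1.   ]
offset [0.089  0.0058 0.0025] twist [-0.0073 -0.0027  0.0026]
```

>>> send_rows(commands=[{"offset": [0.01,0.006,0.003],"twist": [-0.007,0,0],"grip": 0.6},{"offset": [0.015,0,0],"twist": [0,0,0],"grip": 0.6},{"offset": [0,0,0],"twist": [0,0,0],"grip": 0.6}])

```text
time_s: 9.37
tcp_pos: [0.4845, -0.3759, 0.0852]
tool_rot: [-2.305, 1.557, 2.336]
ft_force: [-0.6, 0.5, -0.9]
grip_width: 0.0525
```

```bash
python3 -c "
from h import *
go((.4873,-.3787,.026),-94.1)
im=robot.grab_frame('wrist');cv2.imwrite('pics/w9b.png',cv2.resize(im,(800,600),interpolation=cv2.INTER_CUBIC))
"
```

```text
t 9.37 tcp [ 0.4845 -0.3759  0.0852] jaw -94.12 grip 0.0525 F [-0.59  0.53 -0.88] q1,q6 [-0.773  0.87 ]
axes y [ 0.997 -0.072 -0.01 ] z [-0.072 -0.997 -0.009] x [-0.01  0.01 -1.  ]
offset [0.0592 0.0036 0.0032] twist [-0.0002 -0.0093  0.0103]
```

View pics/w9b.png

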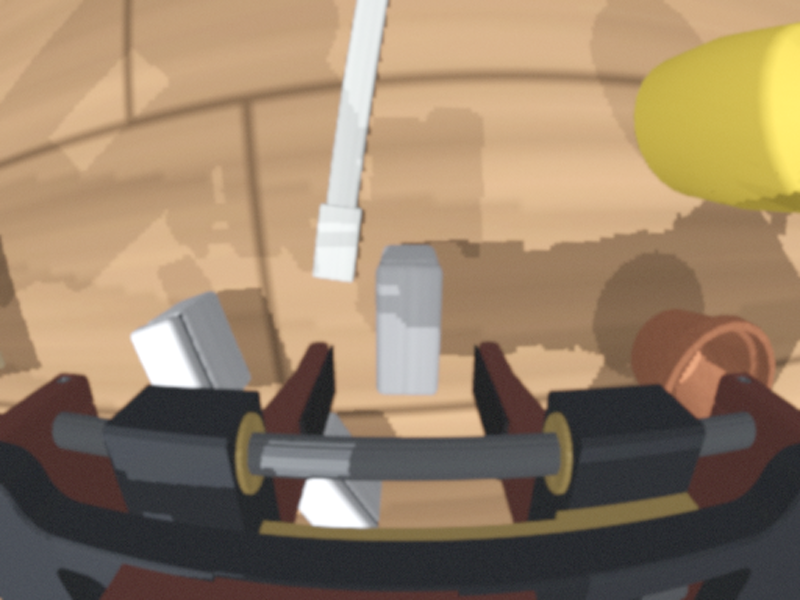

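The tin is between the fingers, about 2 mm right of centre. I'll correct that and descend.

>>> send_rows(commands=[{"offset": [0.012,0.004,0.004],"twist": [0,-0.009,0.01],"grip": 0.6},{"offset": [0.02,0,0],"twist": [0,0,0],"grip": 0.6},{"offset": [0.015,0,0],"twist": [0,0,0],"grip": 0.6},{"offset": [0.008,0,0],"twist": [0,0,0],"grip": 0.6},{"offset": [0,0,0],"twist": [0,0,0],"grip": 0.6}])

```text
time_s: 9.83
tcp_pos: [0.4915, -0.381, 0.0359]
tool_rot: [0.894, 1.562, -0.746]
ft_force: [0.4, -0.4, 0.3]
grip_width: 0.0527
```

```bash
python3 -c "
from h import *
go((.4873,-.3787,.026),-94.1)
"
```

```text
t 9.83 tcp [ 0.4915 -0.381   0.0359] jaw -94.02 grip 0.0527 F [ 0.42 -0.37  0.34] q1,q6 [-0.771  0.87 ]
axes y [ 0.998 -0.07   0.007] z [-0.07  -0.998  0.005] x [ 0.006 -0.006 -1.   ]
offset [ 0.0099 -0.0044 -0.0021] twist [ 0.0014  0.0053 -0.0066]
```

>>> send_rows(commands=[{"offset": [0.008,-0.004,-0.002],"twist": [0,0.005,-0.006],"grip": 0.6},{"offset": [0.002,0,0],"twist": [0,0,0],"grip": 0.6},{"offset": [0,0,0],"twist": [0,0,0],"grip": 0.6}])

```text
time_s: 10.08
tcp_pos: [0.4884, -0.3791, 0.0278]
tool_rot: [0.919, 1.568, -0.721]
ft_force: [0.4, -0.5, -1.2]
grip_width: 0.053
```

```bash
python3 -c "
from h import *
go((.4873,-.3787,.026),-94.1)
"
```

```text
t 10.08 tcp [ 0.4884 -0.3791  0.0278] jaw -93.99 grip 0.053 F [ 0.37 -0.54 -1.21] q1,q6 [-0.772  0.868]
axes y [ 0.998 -0.07   0.002] z [-0.07  -0.998  0.002] x [ 0.002 -0.002 -1.   ]
offset [ 0.0018 -0.0011 -0.0003] twist [ 0.002   0.0016 -0.0022]
```

Good. I'll close and lift.

>>> send_rows(commands=[{"offset": [0,0,0],"twist": [0,0,0],"grip": 0.4},{"offset": [0,0,0],"twist": [0,0,0],"grip": 0.2},{"offset": [0,0,0],"twist": [0,0,0],"grip": 0.0},{"offset": [0,0,0],"twist": [0,0,0],"grip": 0.0},{"offset": [0,0,0],"twist": [0,0,0],"grip": 0.0},{"offset": [0,0,0],"twist": [0,0,0],"grip": 0.0}])

```text
time_s: 10.58
tcp_pos: [0.4893, -0.38, 0.0301]
tool_rot: [0.917, 1.565, -0.723]
ft_force: [-0.2, -0.5, -0.4]
grip_width: 0.0278
```

```bash
python3 -c "
from h import *
go((.4873,-.3787,.2),-94.1)
"
```

```text
t 10.58 tcp [ 0.4893 -0.38    0.0301] jaw -94.0 grip 0.0278 F [-0.19 -0.5  -0.38] q1,q6 [-0.772  0.868]
axes y [ 0.998 -0.07   0.005] z [-0.07  -0.998  0.004] x [ 0.004 -0.004 -1.   ]
offset [-0.1699 -0.0013 -0.0005] twist [ 0.0018  0.0035 -0.0046]
```

>>> send_rows(commands=[{"offset": [-0.015,0,0],"twist": [0,0,0],"grip": 0.0},{"offset": [-0.035,0,0],"twist": [0,0,0],"grip": 0.0},{"offset": [-0.035,0,0],"twist": [0,0,0],"grip": 0.0},{"offset": [-0.035,0,0],"twist": [0,0,0],"grip": 0.0},{"offset": [-0.035,0,0],"twist": [0,0,0],"grip": 0.0},{"offset": [-0.03,0,0],"twist": [0,0,0],"grip": 0.0},{"offset": [0,0,0],"twist": [0,0,0],"grip": 0.0}])

```text
time_s: 11.17
tcp_pos: [0.486, -0.3772, 0.2189]
tool_rot: [-2.283, 1.566, 2.36]
ft_force: [0.4, -0.6, -0.5]
grip_width: 0.0282
```

```bash
python3 -c "
from h import *
go((.4908,.102,.22),-82.6)
im=robot.grab_frame('wrist');cv2.imwrite('pics/w10b.png',cv2.resize(im,(800,600),interpolation=cv2.INTER_CUBIC))
"
```

```text
t 11.17 tcp [ 0.486  -0.3772  0.2189] jaw -94.01 grip 0.0282 F [ 0.45 -0.61 -0.48] q1,q6 [-0.772  0.869]
axes y [ 0.998 -0.07  -0.004] z [-0.07  -0.998 -0.003] x [-0.004  0.004 -1.   ]
offset [ 0.0006 -0.0287 -0.4783] twist [-0.1991 -0.0036  0.0034]
```

View pics/w10b.png

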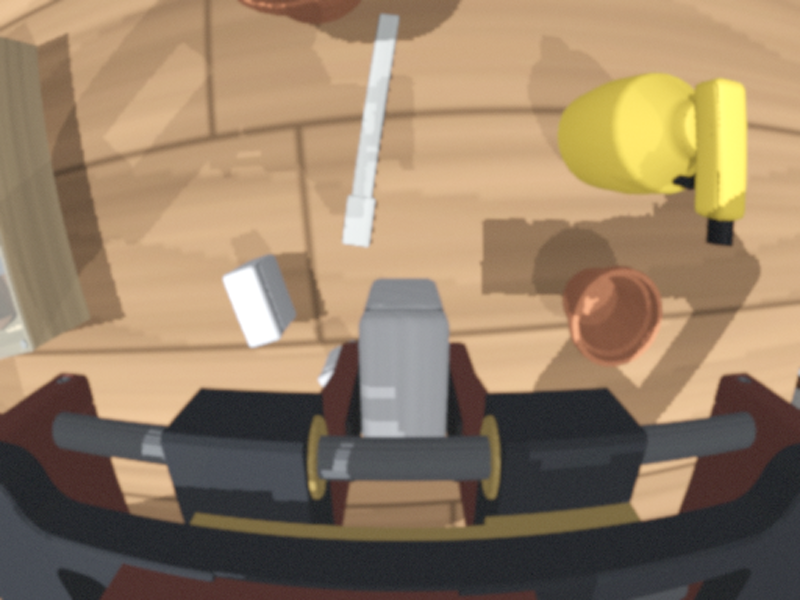

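The tin is held straight between the pads at (403,340). I'll carry it to the store, slowing at the end.

>>> send_rows(commands=[{"offset": [0,0,-0.02],"twist": [0,0,0],"grip": 0.0},{"offset": [0,0,-0.033],"twist": [0,0,0],"grip": 0.0},{"offset": [0,0,-0.036],"twist": [0,0,0],"grip": 0.0},{"offset": [0,-0.002,-0.036],"twist": [0,0,0],"grip": 0.0},{"offset": [0,-0.002,-0.036],"twist": [0,0,0],"grip": 0.0},{"offset": [0,-0.002,-0.036],"twist": [0,0,0],"grip": 0.0},{"offset": [0,-0.002,-0.036],"twist": [0,0,0],"grip": 0.0},{"offset": [0,-0.002,-0.036],"twist": [0,0,0],"grip": 0.0}])

```text
time_s: 11.88
tcp_pos: [0.4883, -0.1025, 0.2051]
tool_rot: [-1.932, 1.55, 2.699]
ft_force: [0.7, 0.2, -2.2]
grip_width: 0.0275
```

```bash
python3 -c "
from h import *
go((.4908,.102,.22),-82.6)
"
```

```text
t 11.88 tcp [ 0.4883 -0.1025  0.2051] jaw -94.68 grip 0.0275 F [ 0.69  0.23 -2.17] q1,q6 [-0.347  1.305]
axes y [ 0.996 -0.081 -0.019] z [-0.082 -0.997 -0.007] x [-0.019  0.009 -1.   ]
offset [-0.0131 -0.0144 -0.2041] twist [-0.2107 -0.0094  0.0186]
```

>>> send_rows(commands=[{"offset": [-0.006,0,-0.035],"twist": [-0.04,-0.01,0.018],"grip": 0.0},{"offset": [-0.004,0,-0.035],"twist": [-0.04,0,0],"grip": 0.0},{"offset": [-0.003,-0.002,-0.032],"twist": [-0.04,0,0],"grip": 0.0},{"offset": [0,-0.003,-0.028],"twist": [-0.04,0,0],"grip": 0.0},{"offset": [0,-0.003,-0.02],"twist": [-0.03,0,0],"grip": 0.0},{"offset": [0,0,0],"twist": [0,0,0],"grip": 0.0}])

```text
time_s: 12.38
tcp_pos: [0.4712, 0.0613, 0.2078]
tool_rot: [-1.844, 1.55, 2.99]
ft_force: [0.2, 0.0, -0.1]
grip_width: 0.0279
```

```bash
python3 -c "
from h import *
go((.4908,.102,.2),-82.6)
"
```

```text
t 12.38 tcp [0.4712 0.0613 0.2078] jaw -83.01 grip 0.0279 F [ 0.24  0.01 -0.14] q1,q6 [-0.018  1.429]
axes y [ 0.992  0.122 -0.02 ] z [ 0.122 -0.993 -0.006] x [-0.02   0.003 -1.   ]
offset [ 0.0076  0.0245 -0.038 ] twist [-0.0072 -0.0056  0.0196]
```

>>> send_rows(commands=[{"offset": [0,0.013,-0.02],"twist": [-0.007,-0.005,0.02],"grip": 0.0},{"offset": [0,0.012,-0.018],"twist": [0,0,0],"grip": 0.0},{"offset": [0,0,0],"twist": [0,0,0],"grip": 0.0},{"offset": [0,0,0],"twist": [0,0,0],"grip": 0.0}])

```text
time_s: 12.72
tcp_pos: [0.4872, 0.1026, 0.2016]
tool_rot: [-1.476, 1.561, -2.916]
ft_force: [-0.3, 0.3, -0.5]
grip_width: 0.0284
```

```bash
python3 -c "
from h import *
go((.4908,.102,.2),-82.6)
for n in ['wrist','side','top']:
    c=cam(n);im=robot.grab_frame(n);cv2.imwrite(f'pics/{n}11.png',im)
    np.savez(f'{n}11.npz',**{k:c[k] for k in ['R','t','f','cx','cy']})
    if n=='side': im=im[120:240,160:320]
    if n=='top': im=im[132:240,168:276]
    cv2.imwrite(f'pics/{n}11b.png',cv2.resize(im,(600,600) if n=='top' else (800,600),interpolation=cv2.INTER_CUBIC))
"
```

```text
t 12.72 tcp [0.4872 0.1026 0.2016] jaw -82.51 grip 0.0284 F [-0.35  0.3  -0.55] q1,q6 [0.07 1.51]
axes y [ 0.991  0.13  -0.01 ] z [ 0.13  -0.991  0.001] x [-0.009 -0.002 -1.   ]
offset [0.0016 0.0035 0.001 ] twist [0.0016 0.0009 0.0096]
```

View pics/wrist11b.png

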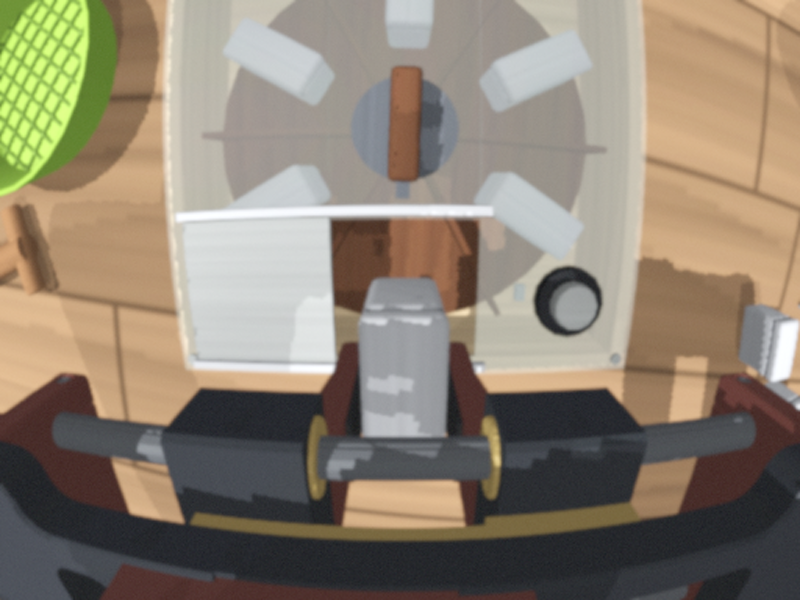

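View pics/side11b.png

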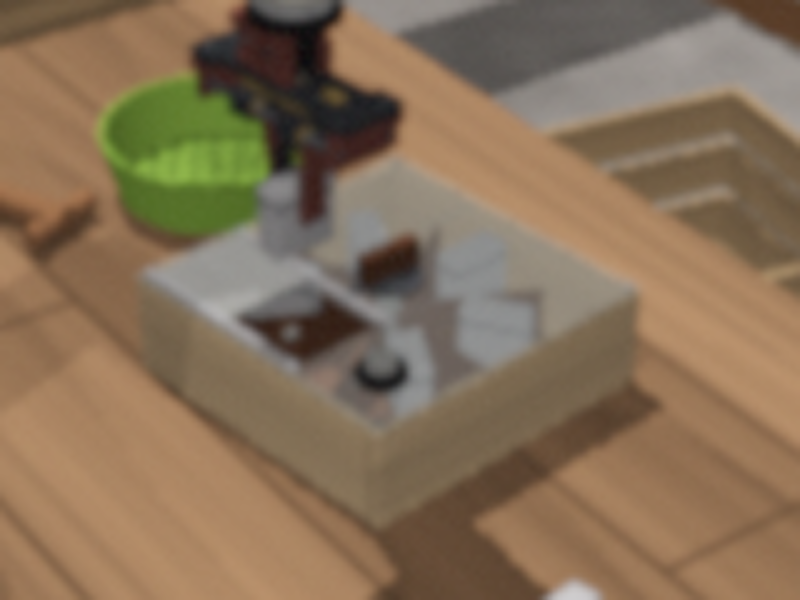

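View pics/top11b.png

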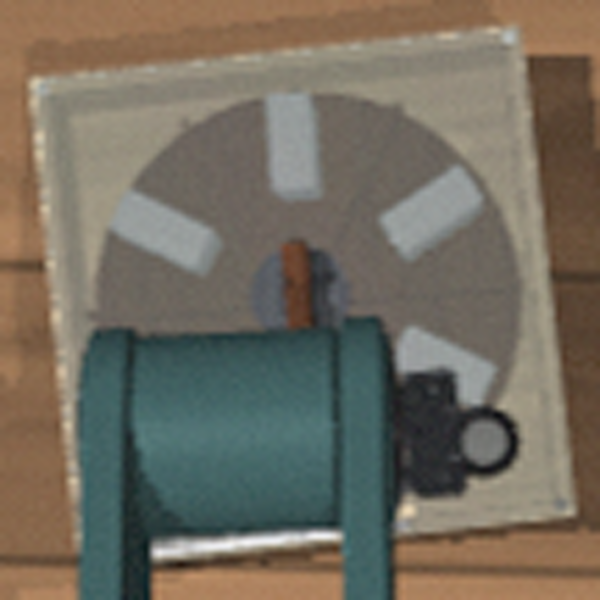

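The open hatch's edge is at px x≈332, the opening's right edge at ≈478, and the rails at rows 213 and 365. I'll measure the opening's centre from these.

```bash
python3 - <<'E'
from h import *
c=dict(np.load('wrist11.npz'))
f=lambda p,z: onz(c,(p[0]+.5)/1.5625-.5,(p[1]+.5)/1.5625-.5,z,True)[:2]
ax=np.array([.583,.114]);t=np.radians(7.5);B=np.array([[np.cos(t),np.sin(t)],[-np.sin(t),np.cos(t)]])
def s(n,p,z): w=f(p,z);print(n,w.round(4),'box',(B@(w-ax)).round(4))
s('open right edge top',(478,220),.095);s('open right low',(479,340),.095)
s('hatch edge top',(331,222),.1);s('hatch edge low',(336,340),.1)
s('rail far',(330,213),.1);s('rail far rt',(492,211),.1);s('rail near L',(192,363),.1);s('rail near R',(482,368),.1)
s('corner BR',(620,370),.095);s('latch',(576,306),.117)
s('bar c',(405,123),.130); s('bar far',(405,68),.13); s('bar near',(403,180),.13)
s('tin top far L',(360,316),.2016+.03);s('tin top far R',(446,316),.2016+.03)
E
```

```text
open right edge top [0.536  0.0645] box [-0.0531 -0.043 ]
open right low [0.4621 0.0511] box [-0.1281 -0.0466]
hatch edge top [0.5242 0.1492] box [-0.0537  0.0426]
hatch edge low [0.4525 0.1395] box [-0.126   0.0423]
rail far [0.5294 0.1503] box [-0.0484  0.043 ]
rail far rt [0.5428 0.058 ] box [-0.0472 -0.0502]
rail near L [0.4213 0.2367] box [-0.1443  0.1427]
rail near R [0.4454 0.0468] box [-0.1452 -0.0487]
corner BR [ 0.4512 -0.0535] box [-0.1525 -0.1489]
latch [0.4975 0.0017] box [-0.0994 -0.1002]
bar c [0.5826 0.114 ] box [-0.0004  0.    ]
bar far [0.611  0.1177] box [0.0282 0.    ]
bar near [0.5538 0.1112] box [-0.0294  0.0011]
tin top far L [0.514  0.1192] box [-0.0678  0.0141]
tin top far R [0.5173 0.0933] box [-0.0678 -0.0119]
```

The tin is aligned within about 1 mm across the opening and needs +3 mm radially. I'll correct that and descend in stages.

>>> send_rows(commands=[{"offset": [0.015,0.004,0],"twist": [0,0,0.009],"grip": 0.0},{"offset": [0.02,0,0],"twist": [0,0,0],"grip": 0.0},{"offset": [0.01,0,0],"twist": [0,0,0],"grip": 0.0},{"offset": [0,0,0],"twist": [0,0,0],"grip": 0.0}])

```text
time_s: 13.2
tcp_pos: [0.4921, 0.0979, 0.1565]
tool_rot: [0.952, 1.567, -0.495]
ft_force: [-0.9, 2.1, -2.0]
grip_width: 0.0277
```

```bash
python3 -c "
from h import *
go((.4905,.102,.062),-82.5)
"
```

```text
t 13.2 tcp [0.4921 0.0979 0.1565] jaw -82.9 grip 0.0277 F [-0.9   2.11 -2.03] q1,q6 [0.06  1.508]
axes y [0.992 0.124 0.003] z [ 0.124 -0.992  0.002] x [ 0.003 -0.002 -1.   ]
offset [ 0.0945 -0.0014 -0.0045] twist [-0.007   0.0023 -0.0031]
```

>>> send_rows(commands=[{"offset": [0,-0.001,-0.0045],"twist": [-0.007,0.002,-0.003],"grip": 0.0},{"offset": [0,0,0],"twist": [0,0,0],"grip": 0.0}])

```text
time_s: 13.37
tcp_pos: [0.4898, 0.1008, 0.1564]
tool_rot: [-1.43, 1.569, -2.872]
ft_force: [-0.1, -0.4, -0.9]
grip_width: 0.0278
```

```bash
python3 -c "
from h import *
go((.4905,.102,.062),-82.5)
"
```

```text
t 13.37 tcp [0.4898 0.1008 0.1564] jaw -82.62 grip 0.0278 F [-0.14 -0.38 -0.89] q1,q6 [0.065 1.507]
axes y [ 0.992  0.128 -0.002] z [ 0.128 -0.992  0.   ] x [-0.002 -0.001 -1.   ]
offset [ 0.0944  0.001  -0.0012] twist [-0.0021  0.0003  0.0019]
```

>>> send_rows(commands=[{"offset": [0.015,0.001,-0.001],"twist": [0,0,0],"grip": 0.0},{"offset": [0.018,0,0],"twist": [0,0,0],"grip": 0.0},{"offset": [0.015,0,0],"twist": [0,0,0],"grip": 0.0},{"offset": [0.008,0,0],"twist": [0,0,0],"grip": 0.0},{"offset": [0,0,0],"twist": [0,0,0],"grip": 0.0}])

```text
time_s: 13.78
tcp_pos: [0.4951, 0.1012, 0.1037]
tool_rot: [1.43, 1.563, -0.013]
ft_force: [0.6, 0.4, -2.1]
grip_width: 0.028
```

```bash
python3 -c "
from h import *
go((.4905,.102,.062),-82.5)
im=robot.grab_frame('wrist');cv2.imwrite('pics/w12b.png',cv2.resize(im,(800,600),interpolation=cv2.INTER_CUBIC))
"
```

```text
t 13.78 tcp [0.4951 0.1012 0.1037] jaw -82.67 grip 0.028 F [ 0.61  0.35 -2.06] q1,q6 [0.065 1.509]
axes y [0.992 0.128 0.008] z [ 0.128 -0.992  0.001] x [ 0.008 -0.    -1.   ]
offset [ 0.0417 -0.0048 -0.0014] twist [-0.003   0.0012 -0.0081]
```

View pics/w12b.png

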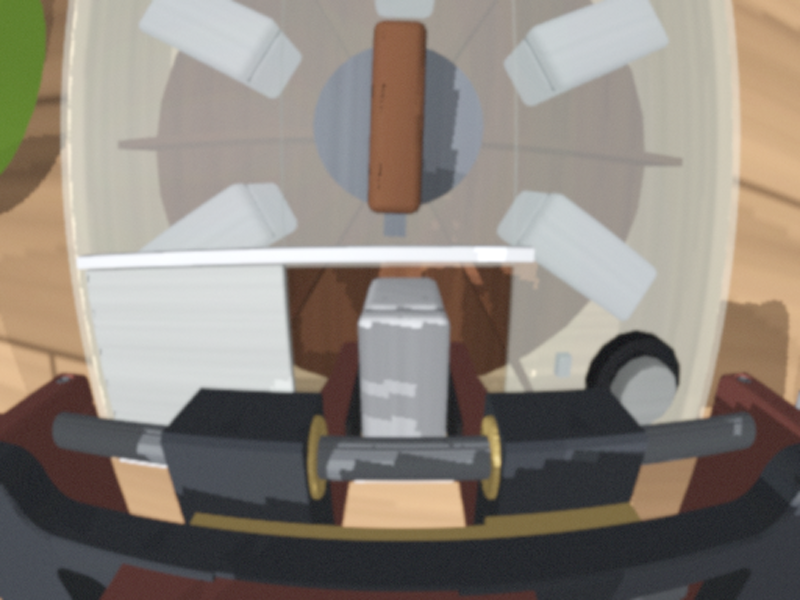

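The tin is well centred in the opening. I'll continue down slowly, holding x.

>>> send_rows(commands=[{"offset": [0.01,-0.004,-0.001],"twist": [0,0,-0.008],"grip": 0.0},{"offset": [0.012,-0.001,0],"twist": [0,0,0],"grip": 0.0},{"offset": [0.008,-0.001,0],"twist": [0,0,0],"grip": 0.0},{"offset": [0,0,0],"twist": [0,0,0],"grip": 0.0}])

```text
time_s: 14.17
tcp_pos: [0.4919, 0.1016, 0.0757]
tool_rot: [1.309, 1.564, -0.133]
ft_force: [-0.2, -0.7, -1.0]
grip_width: 0.0278
```

```bash
python3 -c "
from h import *
go((.4905,.102,.062),-82.5)
"
```

```text
t 14.17 tcp [0.4919 0.1016 0.0757] jaw -82.67 grip 0.0278 F [-0.16 -0.67 -0.99] q1,q6 [0.067 1.511]
axes y [0.992 0.128 0.006] z [ 0.128 -0.992  0.002] x [ 0.006 -0.001 -1.   ]
offset [ 0.0137 -0.0014 -0.0005] twist [-0.0029  0.0016 -0.0061]
```

>>> send_rows(commands=[{"offset": [0.006,-0.001,0],"twist": [0,0,-0.006],"grip": 0.0},{"offset": [0.004,0,0],"twist": [0,0,0],"grip": 0.0},{"offset": [0,0,0],"twist": [0,0,0],"grip": 0.0}])

```text
time_s: 14.42
tcp_pos: [0.4914, 0.1016, 0.0656]
tool_rot: [0.242, 1.569, -1.2]
ft_force: [0.1, -0.2, -0.5]
grip_width: 0.0278
```

```bash
python3 -c "
from h import *
go((.4905,.102,.062),-82.5)
"
```

```text
t 14.42 tcp [0.4914 0.1016 0.0656] jaw -82.66 grip 0.0278 F [ 0.05 -0.23 -0.49] q1,q6 [0.068 1.512]
axes y [0.992 0.128 0.   ] z [ 0.128 -0.992  0.002] x [ 0.001 -0.002 -1.   ]
offset [ 0.0036 -0.0008 -0.0005] twist [-0.0028  0.0017 -0.0004]
```

>>> send_rows(commands=[{"offset": [0.003,0,0],"twist": [0,0,0],"grip": 0.0},{"offset": [0.001,0,0],"twist": [0,0,0],"grip": 0.0}])

```text
time_s: 14.58
tcp_pos: [0.4918, 0.1017, 0.0615]
tool_rot: [0.526, 1.569, -0.917]
ft_force: [-0.6, -1.1, -0.8]
grip_width: 0.028
```

>>> send_rows(commands=[{"offset": [0.001,0,0],"twist": [0,0,0],"grip": 0.0}])

```text
time_s: 14.67
tcp_pos: [0.492, 0.1017, 0.0606]
tool_rot: [0.69, 1.569, -0.752]
ft_force: [-0.4, -0.8, -0.9]
grip_width: 0.0277
```

```bash
python3 -c "
from h import *
go((.4905,.102,.060),-82.5)
"
```

```text
t 14.67 tcp [0.492  0.1017 0.0606] jaw -82.66 grip 0.0277 F [-0.38 -0.76 -0.91] q1,q6 [0.068 1.512]
axes y [0.992 0.128 0.001] z [ 0.128 -0.992  0.002] x [ 0.002 -0.002 -1.   ]
offset [ 0.0006 -0.0015 -0.0005] twist [-0.0028  0.0018 -0.0014]
```

>>> send_rows(commands=[{"offset": [0.001,0,0],"twist": [0,0,0],"grip": 0.0}])

```text
time_s: 14.75
tcp_pos: [0.492, 0.1017, 0.0597]
tool_rot: [0.655, 1.569, -0.788]
ft_force: [-6.2, -1.1, 18.8]
grip_width: 0.0282
```

>>> send_rows(commands=[{"offset": [0.001,0,0],"twist": [0,0,0],"grip": 0.0}])

```text
time_s: 14.83
tcp_pos: [0.4921, 0.1017, 0.0597]
tool_rot: [0.696, 1.568, -0.746]
ft_force: [-5.6, -1.2, 23.0]
grip_width: 0.028
```

The tin is on the floor at TCP z = 0.0597, with contact force appearing. I'll ease off slightly and open the jaws a limited amount.

>>> send_rows(commands=[{"offset": [-0.0008,0,0],"twist": [0,0,0],"grip": 0.0}])

```text
time_s: 14.92
tcp_pos: [0.4922, 0.1017, 0.061]
tool_rot: [0.83, 1.568, -0.613]
ft_force: [-0.2, -0.5, -1.4]
grip_width: 0.0278
```

>>> send_rows(commands=[{"offset": [0,0,0],"twist": [0,0,0],"grip": 0.33},{"offset": [0,0,0],"twist": [0,0,0],"grip": 0.38},{"offset": [0,0,0],"twist": [0,0,0],"grip": 0.45},{"offset": [0,0,0],"twist": [0,0,0],"grip": 0.48}])

```text
time_s: 15.25
tcp_pos: [0.4933, 0.1017, 0.0618]
tool_rot: [1.15, 1.566, -0.293]
ft_force: [-0.7, -0.1, 0.4]
grip_width: 0.0408
```

```bash
python3 -c "
from h import *
go((.4905,.102,.060),-82.5)
im=robot.grab_frame('wrist');cv2.imwrite('pics/w13b.png',cv2.resize(im,(800,600),interpolation=cv2.INTER_CUBIC))
"
```

```text
t 15.25 tcp [0.4933 0.1017 0.0618] jaw -82.65 grip 0.0408 F [-0.73 -0.06  0.36] q1,q6 [0.068 1.512]
axes y [0.992 0.128 0.005] z [ 0.128 -0.992  0.002] x [ 0.005 -0.001 -1.   ]
offset [ 0.0018 -0.0028 -0.0006] twist [-0.0027  0.0021 -0.0046]
```

View pics/w13b.png

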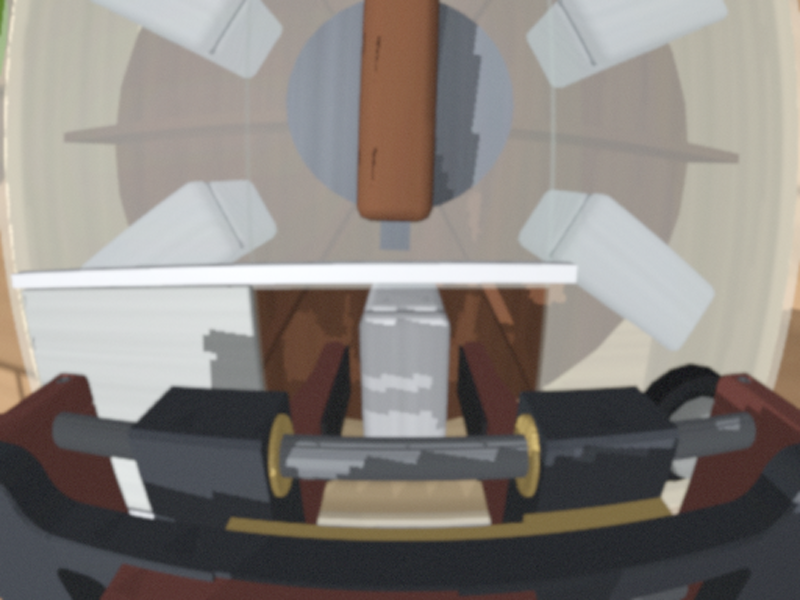

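The fingers are clear of the tin on both sides and inside the opening. I'll lift straight up.

>>> send_rows(commands=[{"offset": [-0.008,-0.001,0],"twist": [0,0,0],"grip": 0.48},{"offset": [-0.015,-0.001,0],"twist": [0,0,0],"grip": 0.48},{"offset": [-0.02,0,0],"twist": [0,0,0],"grip": 0.48},{"offset": [-0.03,0,0],"twist": [0,0,0],"grip": 0.48},{"offset": [-0.035,0,0],"twist": [0,0,0],"grip": 0.48},{"offset": [-0.035,0,0],"twist": [0,0,0],"grip": 0.48},{"offset": [-0.035,0,0],"twist": [0,0,0],"grip": 0.48},{"offset": [0,0,0],"twist": [0,0,0],"grip": 0.48}])

```text
time_s: 15.97
tcp_pos: [0.487, 0.1015, 0.248]
tool_rot: [-1.223, 1.567, -2.666]
ft_force: [0.4, -0.1, 0.1]
grip_width: 0.0423
```

>>> send_rows(commands=[{"offset": [0,-0.02,0.02],"twist": [0,0,0],"grip": 0.48},{"offset": [0,-0.025,0.03],"twist": [0,0,0],"grip": 0.48},{"offset": [0,-0.01,0.036],"twist": [0,0,0],"grip": 0.48},{"offset": [0,0,0.036],"twist": [0,0,0],"grip": 0.48},{"offset": [0,0,0.036],"twist": [0,0,0],"grip": 0.48},{"offset": [0,0,0.036],"twist": [0,0,0],"grip": 0.48},{"offset": [0,0,0.03],"twist": [0,0,0],"grip": 0.48},{"offset": [0,0,0],"twist": [0,0,0],"grip": 0.48}])

```text
time_s: 16.63
tcp_pos: [0.461, -0.1343, 0.2546]
tool_rot: [1.152, 1.561, -0.283]
ft_force: [0.5, 0.4, 0.6]
grip_width: 0.0421
```

```bash
python3 -c "
from h import *
go((.4905,.102,.2),-82.5)
for n in ['side','top']:
    c=cam(n);im=robot.grab_frame(n);cv2.imwrite(f'pics/{n}14.png',im)
    cv2.imwrite(f'pics/{n}14f.png',cv2.resize(im,(800,600),interpolation=cv2.INTER_CUBIC))
    im=im[150:225,185:290] if n=='side' else im[132:240,168:276]
    cv2.imwrite(f'pics/{n}14b.png',cv2.resize(im,(600,600) if n=='top' else (800,571),interpolation=cv2.INTER_CUBIC))
"
```

```text
t 16.63 tcp [ 0.461  -0.1343  0.2546] jaw -82.22 grip 0.0421 F [0.51 0.43 0.64] q1,q6 [-0.429  1.006]
axes y [0.991 0.135 0.009] z [ 0.135 -0.991  0.004] x [ 0.009 -0.003 -1.   ]
offset [ 0.0542  0.0608 -0.2304] twist [ 0.0049  0.0039 -0.0089]
```

View pics/top14f.png

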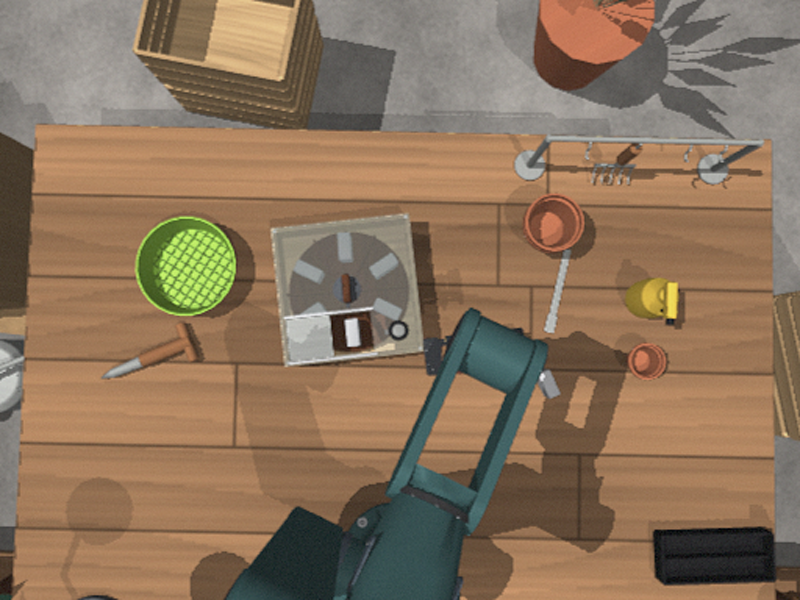

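View pics/side14b.png

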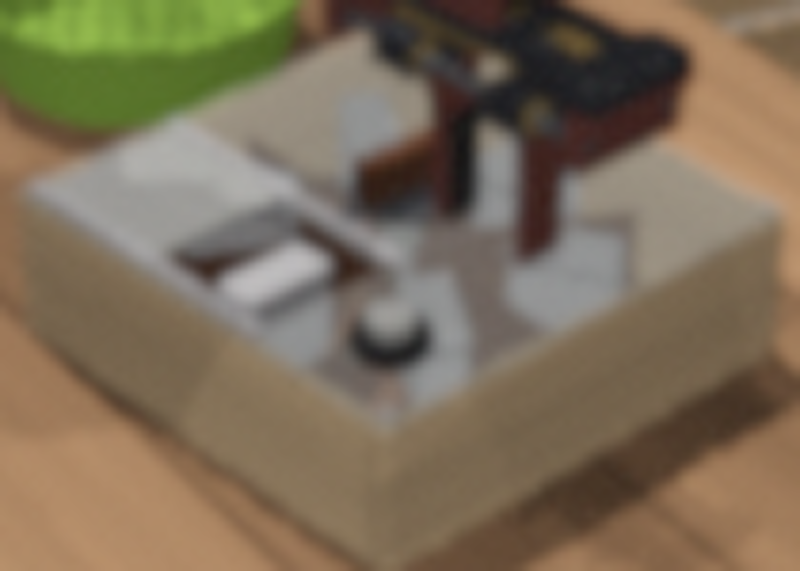

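View pics/top14b.png

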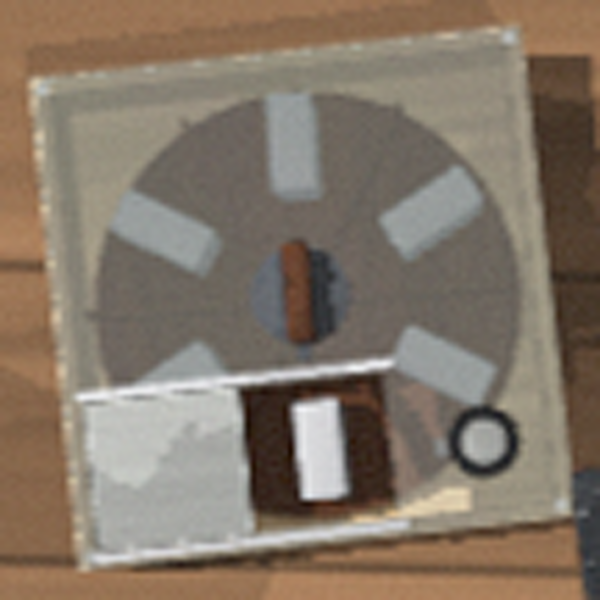

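```bash
python3 - <<'E'
from h import *
c=cam('top');im=cv2.imread('pics/top14.png');hsv=cv2.cvtColor(im,cv2.COLOR_BGR2HSV)
m=((hsv[...,1]<40)&(hsv[...,2]>190)).astype(np.uint8);m[:201]=0;m[226:]=0;m[:,:216]=0;m[:,234:]=0
n,l,s,ce=cv2.connectedComponentsWithStats(m);i=1+np.argmax(s[1:,4]);ys,xs=np.nonzero(l==i)
pts=np.array([onz(c,x,y,.09)[:2] for x,y in zip(xs,ys)]);mu=pts.mean(0);w,v=np.linalg.eigh(np.cov((pts-mu).T));d=v[:,1]
t=np.radians(7.5);B=np.array([[np.cos(t),np.sin(t)],[-np.sin(t),np.cos(t)]])
print('tin box',B@(mu-[.583,.114]),np.degrees(np.arctan2(d[1],d[0]))%180,np.sqrt(12*w))
a=cv2.imread('pics/top0.png').astype(int)
for nm,(x0,y0,x1,y1) in dict(sieve=(80,130,160,210),dibber=(60,200,135,250),widger=(345,155,370,205),mister=(398,170,440,210),pots=(330,120,378,165),spot=(398,215,430,245)).items():
    print(nm,np.abs(im[y0:y1,x0:x1].astype(int)-a[y0:y1,x0:x1]).mean().round(2))
print(robot.job_done())
E
```

```text
tin box [-0.09338811 -0.00043541] 7.056445246892167 [0.02266288 0.05586143]
sieve 6.0
dibber 9.98
widger 6.46
mister 5.91
pots 5.52
spot 7.55
the job is handed in; nothing more can be done
None
```

The seed tin is standing upright in the empty bay under the open hatch, and I have handed the job in. It took about 17 s of the 72 s allowed.

**What I did**
- **Turntable:** I gripped the knob bar and turned it clockwise two clicks (120°) with the hatch still shut, until the empty bay was under it.
- **Hatch:** I pressed the latch button, and the hatch sprang fully open.
- **Tin:** I took the tin farthest from the base, lowered it through the opening until it touched the floor, released it and moved the arm clear.

**Last checks**
- **Position:** The top view puts the tin at (-93, 0) mm in the box frame, against an ideal of (-95, 0), and lined up with the box to within about 0.5°. Its top face is the size of an upright tin.
- **Hatch and turntable:** The hatch is open. The other five tins sit in the other bays, and the pointer shows the bay under the hatch.
- **Bystanders:** The sieve, dibber, widger, mister, pot stack and small pot look unmoved in the before and after top views. That check was rough: the dibber's patch of the image changed most, and I put that down to shadows.

**What went less well**
- **Latch press:** I pushed past the button's end stop, and the wrist force briefly read 100 N (the limit is 120 N) before I backed off. This was with the fingertips, not the arm or the gripper's body.
- **Setting down:** The floor contact briefly read 23 N. I eased off before opening the fingers, so the tin may have dropped up to about 1 mm.
- **Bar angle:** One wrist view put the knob bar about 3° off the box direction. The gripper angle at release and a later view put it within 1°, so I took the 3° to be error from the bar's shaded side.

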